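# Set a kiln batt for firing

### The arm

A 6-joint arm with a two-finger parallel gripper is mounted at the origin on the work surface. World frame = base frame: x ahead of the robot, y to its left, z up, the work surface at z = 0. Lengths are in m, angles in degrees, forces in N, time in s.
With the tool pointing down it reaches from about 0.4 to 0.825 m from the base axis. Payload 7 kg.
Tool frame: the origin (TCP) lies between the finger pads; the fingertips stand 22 mm ahead of it and the grasp point (between the pads) lies 3 mm ahead of it; z points along the fingers, y is the line along which they close (so a half turn about z gives the same grasp; the last joint's range is limited). The gripper opens to 88 mm and grips with 3 to 60 N. Pads are 19 mm wide; open, the fingers measure 130 mm over their backs; the gripper's body (78 mm by 193 mm) begins 47 mm behind the grasp point.
Start: joints at [-49.784, 20.546, 0.682, 0, -70.136, -16.507], TCP at [0.271, -0.618, 0.249] pointing down, gripper open.
Joint ranges: [-176.03, 176.03], [-82.01, 121.73], [-58.28, 71.71], [-173.87, 95.51], [-174.79, -0.11], [-173.66, 173.66]. Speed limits (degrees/s): [136.94, 136.94, 172.46, 180, 180, 180].

### API

Orientations are given as [roll, pitch, yaw] about the fixed x, y, z axes, in that order (R = Rz(yaw) Ry(pitch) Rx(roll)).
In Python, from plant import ctrl gives the robot as it stands.
- The arm moves only by the tool apply_moves, never from a script. Its argument "targets" is a list of rows, each an object with "travel": the shift along the tool's x, y, z in mm, a list of three; "roll": the turn about the tool's z in degrees; "jaw": the finger opening in mm, from 0 to 87.6. In form: [{"travel": [tx, ty, tz], "roll": roll, "jaw": jaw}, ...]. A call has 1 to 10 rows; each row shifts and turns the commanded pose from where the row before left it, along the tool's axes as they then stand; what a row does not reach is not made up. A row lasts 1/10 s, in which the tool goes at most 50 mm and 8.59 degrees, less where a joint would pass 70% of its speed; a pose out of reach is approached as far as the arm can. A call with a gripper value outside its range is refused whole. The fingers move at their own pace and stop on an object; the grip force is fixed at half the most. Time passes only in rows, so rows that do not move let the fingers close. It gives the time, the measured TCP pose, the force, the opening and the grip force at its end, in the units of the state.
- ctrl.get_obs(): the state, without advancing time (a new reading comes with each control period).
- ctrl.snapshot(name): name is "scene" or "top" or "wrist"; returns the picture (400x640x3 uint8, red, green, blue); there is no depth.
- ctrl.calibration(name): a dict with "K" (3x3 intrinsics, pixels), "dist_coeffs" ([k1, k2, p1, p2, k3] as OpenCV has them; the pictures are not rectified), "extrinsics" (4x4, takes a point from camera to world coordinates); the wrist camera has in their place "hand_eye" (4x4, takes a point from camera to tool coordinates, whose origin is the TCP and whose axes are the flange's). Camera axes: x right, y down, z forward; pixel columns grow to the right and rows downward; lengths in m; the calibration is good to about 2 mm. A picture is of the moment at which its call begins: read the wrist's pose just before it. calibration takes no time and is no camera call.
- ctrl.close_job(): hands the job in; it is judged then, once.
The state is a dict: "clock": time; "joint_pos": joint angles; "qvel": joint speeds; "tau": joint torques, N m; "tool_pos": TCP position; "orientation": TCP orientation; "force": force on the tool from outside, world axes, zero at the start; "moment": the same for the moment, N m; "opening": finger opening in m; "gripper_force": force on a finger pad.
Only numpy, scipy, OpenCV 4.12 (cv2) and the standard library are available. Lean on these libraries where they do the work, as an engineer would, in place of code of your own. Each camera call takes 0.05 s, during which the arm holds its last target. There are 200 camera calls.

### The job

Set the dark kiln batt ready for the next batt to go on top. Build its third support at the middle of the edge opposite the two standing props, on the bare worn ring there: the 50 mm prop with the 25 mm prop squarely on top, so that it matches the two 75 mm props. Stand the tall beaker midway between the two standing props and the jar in the middle of the batt with its lid seated on it; set the ware down gently, and leave the standing props and the spare 100 mm prop where they are.

Things in the scene. Friction and masses are not known exactly. Their poses are not given: they have to be found in the camera images.
- batt: Kiln batt: dark grey square slab, 240 x 240 x 15 mm, fixed flat on the bench, at any yaw. Origin: centre of its underside, z up (top face at z = 15 mm). Its -x edge is the one with the two standing props, which stand at x = -90, y = +90 and y = -90 mm; the bare worn ring (39 mm across, flat, slightly paler than the slab) near the middle of the opposite edge is at x = +90, y = 0 mm. The batt's middle is x = y = 0; the point midway between the standing props is x = -90, y = 0.
- board: Square plywood ware board, 240 x 240 x 12 mm, fixed flat on the bench, beside the batt (to its left or right). Origin: centre of its underside, z up (top face at z = 12 mm). At the start the five things to move stand upright on it, one near its centre and one near each corner (about 76 mm from the centre along its x and y), in any order.
- post_a: Standing kiln prop, 75 mm tall, already in place near a corner of the batt (at batt x = -90, y = +90 mm). Buff ceramic tube, 38 mm outside, 20 mm bore, loose, about 125 g. Origin: centre of its underside, z along the tube. Not to be moved.
- post_b: Standing kiln prop like the other, 75 mm tall, 38 mm outside, loose, near the neighbouring corner (at batt x = -90, y = -90 mm). Origin: centre of its underside. Not to be moved.
- prop_50: Kiln prop 50 mm tall: buff ceramic tube with flat ends, 38 mm outside, 20 mm bore, about 80 g, upright on the ware board. Origin: centre of its underside, z up along the tube. The lower part of the third support.
- prop_25: Kiln prop 25 mm tall: short buff ceramic tube with flat ends, 38 mm outside, 20 mm bore, about 40 g, upright on the ware board. Origin: centre of its underside, z up along the tube. The upper part of the third support.
- beaker: Tall narrow handleless beaker (cup) of off-white unglazed porcelain, mouth up, 66 mm tall, 43 mm across (44 mm at the rim, 36 mm foot in the lowest 6 mm); wall 4 mm; about 90 g. Origin: centre of its underside, z up.
- jar: Small open jar of off-white unglazed porcelain, mouth up, 46 mm tall (lower and wider than the beaker), 58 mm across from 14 to 40 mm height, 46 mm foot, mouth 48 mm across inside; about 130 g. Origin: centre of its underside, z up. With the lid on, the lid's underside lies 40 mm above the jar's underside.
- lid: The jar's lid, lying on the ware board knob up: disc 54 mm across, below it a tapered flange 6 mm deep (40 mm across, 32 mm at the bottom) that drops into the jar's mouth; on top, in the middle, a round knob 17 to 19 mm thick that reaches from 12 to 30 mm above the lid's underside. About 45 g. Origin: centre of the flange's underside, z up.
- prop_100: Spare kiln prop 100 mm tall, buff tube, 38 mm outside, loose, standing alone on the bench, between the batt and the board at their far side from the robot. Origin: centre of its underside. Too tall for this layer: not to be moved.
Things that resemble listed ones, but are neither listed nor needed, are in the scene too. Leave any green or pink look-alike of the prop_25 alone.

How it is judged:
By the outcome, as a careful person would: the job done as asked, in the order asked, and still so for the second after the job is handed in, with the robot touching nothing.
It also fails if it takes over 131 s, if anything falls off the work surface, if the arm or the gripper's body presses on something with over 40 N, if the wrist force passes 120 N, or if a joint passes its speed limit or range.

## Working session

There is one attempt and no reset: what is moved stays moved. The work goes in short steps, Python scripts to look and compute and a tool call to move; the robot and the scene stay as the last step left them, time stands still between calls to the robot, and variables do not carry over. Pictures are saved under pics/ and viewed, at most 14 in all, crops included, and the job is handed in when it is done.

Besides the shell and the picture viewer there is one more tool, called by a JSON object that holds its "fn" and its "kwargs", one argument or row to a line. apply_moves: Moves the arm, as the interface text tells. Its arguments: {"type":"object","properties":{"targets":{"type":"array","items":{"type":"object","properties":{"travel":{"type":"array","items":{"type":"number"}},"roll":{"type":"number"},"jaw":{"type":"number"}}}}},"required":["targets"]}

```bash
mkdir -p pics; ls
cat > h.py <<'E'
import cv2, numpy as np
from plant import ctrl
from scipy.spatial.transform import Rotation as R
def snap(cam,name):
    o=ctrl.get_obs(); im=ctrl.snapshot(cam); cv2.imwrite('pics/'+name+'.png',im[:,:,::-1]); return o,im
def ext(cam,o=None):
    c=ctrl.calibration(cam)
    if 'extrinsics' in c: return c,np.array(c['extrinsics'])
    T=np.eye(4); T[:3,:3]=R.from_euler('xyz',o['orientation'],degrees=True).as_matrix(); T[:3,3]=o['tool_pos']
    return c,T@np.array(c['hand_eye'])
def world(cam,uv,z,o=None):
    c,T=ext(cam,o); p=cv2.undistortPoints(np.array([[uv]],float),np.array(c['K']),np.array(c['dist_coeffs']))[0,0]
    d=T[:3,:3]@[p[0],p[1],1]; return T[:3,3]+d*(z-T[2,3])/d[2]
def pix(cam,P,o=None):
    c,T=ext(cam,o); Ti=np.linalg.inv(T)
    return cv2.projectPoints(np.array([P],float).reshape(-1,3),cv2.Rodrigues(Ti[:3,:3])[0],Ti[:3,3],np.array(c['K']),np.array(c['dist_coeffs']))[0].reshape(-1,2)
E
python3 - <<'E'
from h import *
for n in ['top','scene']: snap(n,n+'0')
o=ctrl.get_obs(); print(o)
for n in ['top','scene']: print(n,np.round(ext(n)[1],3).tolist())
print(np.round(ctrl.calibration('wrist')['hand_eye'],3))
E
```

```text
pics
{'clock': 0.1, 'joint_pos': array([-4.97826590e+01,  2.05874414e+01,  6.39164717e-01, -1.56838690e-02,
       -7.01361748e+01, -1.65064306e+01]), 'qvel': array([ 0.04197619, -0.16124872,  0.08996339,  0.13753991, -0.03130434,
        0.02060058]), 'tau': array([-1.74162797e-03, -5.84163845e+01,  2.93750507e+01,  7.01556623e+00,
        1.01876157e-02, -4.67222139e-05]), 'tool_pos': array([ 0.27123406, -0.61767033,  0.24772264]), 'orientation': array([ 1.79914839e+02, -9.85953135e-03, -1.56294422e+02]), 'force': array([-0.57424413,  0.50968697, -0.53890694]), 'moment': array([ 0.00245094, -0.01815893,  0.00922211]), 'gripper_force': 0.0, 'opening': 0.0875088254027182}
top [[-0.016, -0.994, 0.108, 0.449], [-1.0, 0.014, -0.018, -0.004], [0.017, -0.108, -0.994, 1.116], [0.0, 0.0, 0.0, 1.0]]
scene [[0.378, 0.669, -0.64, 1.266], [0.926, -0.28, 0.255, -0.285], [-0.008, -0.688, -0.725, 0.792], [0.0, 0.0, 0.0, 1.0]]
[[-0.001 -0.953 -0.303  0.082]
 [ 1.    -0.001  0.    -0.   ]
 [-0.    -0.303  0.953 -0.137]
 [ 0.     0.     0.     1.   ]]
```

View pics/top0.png

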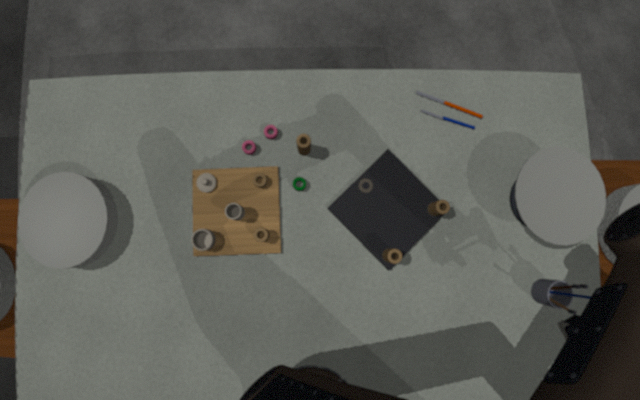

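View pics/scene0.png

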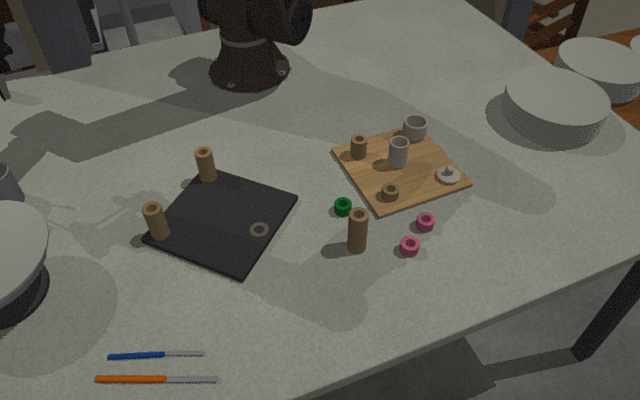

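The top view shows the batt with its ring at (365,186) and standing props at (437,207) and (394,256). On the board are the lid (206,182), the beaker (234,211) and the jar (203,240).

Props on the board are at (260,181), which looks short, and (262,235), which looks taller. The green and pink look-alikes at (300,184), (249,147) and (271,131), and the spare prop at (303,145), stay untouched. One enlarged crop will confirm which is which.

Run:
```python
from h import *
t=cv2.imread('pics/top0.png'); s=cv2.imread('pics/scene0.png')
a=cv2.resize(t[140:275,185:455],None,fx=2.9,fy=2.9,interpolation=cv2.INTER_CUBIC)
b=cv2.resize(s[100:260,325:485],(200,200),interpolation=cv2.INTER_CUBIC)
c=np.zeros((595,a.shape[1],3),np.uint8); c[:a.shape[0]]=a; c[a.shape[0]:a.shape[0]+200,:200]=b
cv2.imwrite('pics/crop1.png',cv2.convertScaleAbs(c,alpha=1.5)); print(c.shape)
print(ctrl.calibration('wrist')['K'],ctrl.calibration('top')['K'])
for n,uv,z in [('p25',(260,180),.037),('p50',(262,235),.062),('beaker',(233.5,210.5),.078),('jar',(202.5,239),.058),('lid',(206,182),.02),('ring',(365,186),.015),('postA?',(437,207),.09),('postB?',(394,256),.09)]:
    print(n,world('top',uv,z).round(3))
```

```text
(595, 783, 3)
[[360.7203885    0.         322.43103563]
 [  0.         360.7203885  202.69086598]
 [  0.           0.           1.        ]] [[404.29929163   0.         316.9791061 ]
 [  0.         404.29929163 199.5505753 ]
 [  0.           0.           1.        ]]
p25 [0.621 0.129 0.037]
p50 [0.473 0.121 0.062]
beaker [0.536 0.192 0.078]
jar [0.464 0.277 0.058]
lid [0.621 0.28  0.02 ]
ring [ 0.604 -0.158  0.015]
postA? [ 0.537 -0.333  0.09 ]
postB? [ 0.414 -0.216  0.09 ]
```

View pics/crop1.png

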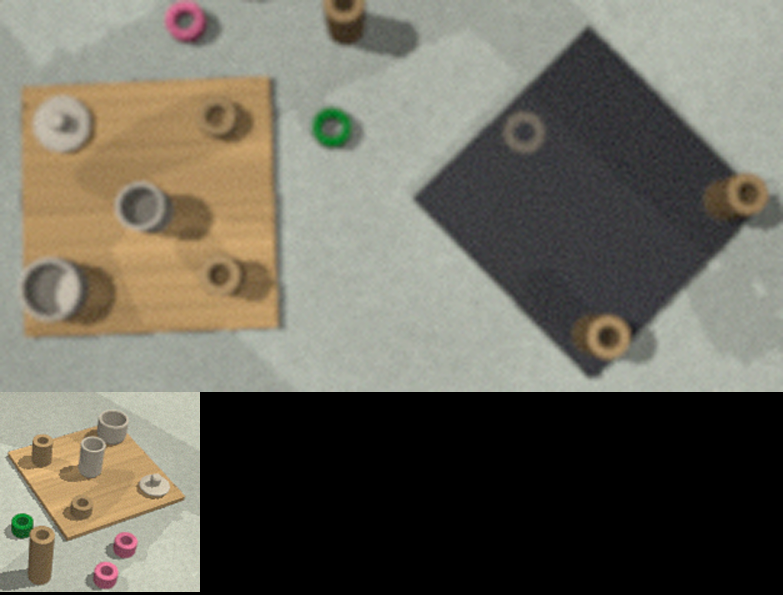

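The crop confirms the identities: the prop at (262,235) is the 50 mm one, and the prop at (260,181) is the short 25 mm one in buff. Next I'll go above the batt.

{"fn": "apply_moves", "kwargs": {
  "targets": [
    {"travel": [-10, 5, -25], "roll": 0, "jaw": 87},
    {"travel": [-35, 20, -5], "roll": 0, "jaw": 87},
    {"travel": [-42, 22, 0], "roll": 0, "jaw": 87},
    {"travel": [-42, 22, 0], "roll": 0, "jaw": 87},
    {"travel": [-42, 22, 0], "roll": 0, "jaw": 87},
    {"travel": [-42, 22, 0], "roll": 0, "jaw": 87},
    {"travel": [-42, 22, 0], "roll": 0, "jaw": 87},
    {"travel": [-42, 22, 8], "roll": 0, "jaw": 87},
    {"travel": [-42, 22, 15], "roll": 0, "jaw": 87},
    {"travel": [-40, 20, 15], "roll": 0, "jaw": 87}
  ]
}}

```text
clock: 1.1
tool_pos: [0.5393, -0.2815, 0.2403]
orientation: [-180.0, 0.0, -156.3]
force: [0.2, -0.9, 0.5]
opening: 0.0868
gripper_force: 0.0
```

{"fn": "apply_moves", "kwargs": {
  "targets": [
    {"travel": [-30, 20, 0], "roll": 0, "jaw": 87},
    {"travel": [0, 0, 0], "roll": 0, "jaw": 87},
    {"travel": [0, 0, 0], "roll": 0, "jaw": 87}
  ]
}}

```text
clock: 1.4
tool_pos: [0.5581, -0.2521, 0.24]
orientation: [180.0, -0.1, -156.2]
force: [-0.8, -0.8, -0.1]
opening: 0.0869
gripper_force: 0.0
```

Run:
```python
from h import *
import pickle
o,im=snap('wrist','w1'); pickle.dump(o,open('w1.pkl','wb')); print(o['tool_pos'],o['orientation'],o['joint_pos'].round(1),o['clock'])
cv2.imwrite('pics/w1v.png',cv2.convertScaleAbs(cv2.resize(im[:,:,::-1],(800,500),interpolation=cv2.INTER_CUBIC),alpha=1.4))
```

```text
[ 0.55805451 -0.25214615  0.24002556] [ 1.79966993e+02 -5.10567420e-02 -1.56183164e+02] [ -6.1  15.1  -8.3  -0.  -66.7 -60.1] 1.4
```

View pics/w1v.png

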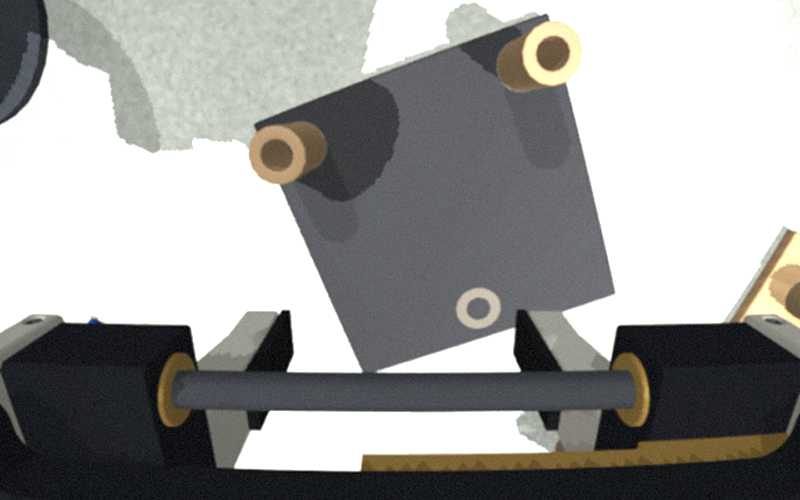

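Wrist view (enlarged 1.25×) shows the ring at (478,308), post tops at (277,154) and (553,53), and batt corners at (612,293), (366,372), (545,15) and (255,124).

Run:
```python
from h import *
import pickle
o=pickle.load(open('w1.pkl','rb'))
W=lambda u,v,z: world('wrist',(u*.8,v*.8),z,o)[:2]*1000
r=W(478,308,.015);p1=W(277,154,.09);p2=W(553,53,.09)
print('ring',r,'posts',p1,p2)
m=(p1+p2)/2; print('mid',m,'dist',np.linalg.norm(p1-p2),np.linalg.norm(r-m),'ctr',(r+m)/2)
C=[W(612,293,.015),W(366,372,.015),W(255,124,.015),W(545,15,.015)]
print('corners',np.round(C,0).tolist(),'mean',np.mean(C,0))
print('yaw',np.degrees(np.arctan2(*(r-m)[::-1])),np.degrees(np.arctan2(*(p2-p1)[::-1])),np.degrees(np.arctan2(*(C[0]-C[3])[::-1])),np.degrees(np.arctan2(*(C[1]-C[2])[::-1])))
```

```text
ring [ 607.12629595 -158.50850959] posts [ 537.75934096 -347.80149534] [ 414.47062801 -217.26516696]
mid [ 476.11498449 -282.53333115] dist 179.55455929948667 180.40543254944924 ctr [ 541.62064022 -220.52092037]
corners [[547.0, -55.0], [707.0, -224.0], [537.0, -388.0], [375.0, -217.0]] mean [ 541.45988378 -221.19323523]
yaw 43.43082510251254 133.36444436463287 43.38695936467985 44.02309031822845
```

{"fn": "apply_moves", "kwargs": {
  "targets": [
    {"travel": [-20, 40, 0], "roll": 0, "jaw": 87},
    {"travel": [-20, 41, 0], "roll": 0, "jaw": 87},
    {"travel": [-20, 41, 0], "roll": 0, "jaw": 87},
    {"travel": [-20, 41, 0], "roll": 0, "jaw": 87},
    {"travel": [-20, 41, 0], "roll": 0, "jaw": 87},
    {"travel": [-20, 41, 0], "roll": 0, "jaw": 87},
    {"travel": [-20, 41, 0], "roll": 0, "jaw": 87},
    {"travel": [-20, 41, 0], "roll": 0, "jaw": 87},
    {"travel": [-20, 41, 0], "roll": 0, "jaw": 87},
    {"travel": [-20, 41, 0], "roll": 0, "jaw": 87}
  ]
}}

```text
clock: 2.45
tool_pos: [0.5765, 0.2022, 0.2411]
orientation: [180.0, 0.0, -156.4]
force: [1.0, 0.2, 0.3]
opening: 0.0868
gripper_force: 0.0
```

{"fn": "apply_moves", "kwargs": {
  "targets": [
    {"travel": [-16, 33, 0], "roll": 0, "jaw": 87},
    {"travel": [0, 0, 0], "roll": -8, "jaw": 87},
    {"travel": [0, 0, 0], "roll": -8, "jaw": 87},
    {"travel": [0, 0, 0], "roll": -8, "jaw": 87},
    {"travel": [0, 0, 0], "roll": 0, "jaw": 87},
    {"travel": [0, 0, 0], "roll": 0, "jaw": 87}
  ]
}}

```text
clock: 3.05
tool_pos: [0.5781, 0.2374, 0.2407]
orientation: [-180.0, 0.0, -132.6]
force: [0.3, -0.4, -0.5]
opening: 0.0868
gripper_force: 0.0
```

Run:
```python
from h import *
import pickle
o,im=snap('wrist','w2'); pickle.dump(o,open('w2.pkl','wb')); print(o['tool_pos'],o['orientation'],o['joint_pos'].round(1),o['clock'])
cv2.imwrite('pics/w2v.png',cv2.resize(im[:,:,::-1],(800,500),interpolation=cv2.INTER_CUBIC))
```

```text
[0.57810498 0.23742879 0.24073733] [-1.79997226e+02  7.54806654e-03 -1.32605717e+02] [ 40.2  16.2  -6.7   0.  -67.2 -82.8] 3.05
```

View pics/w2v.png

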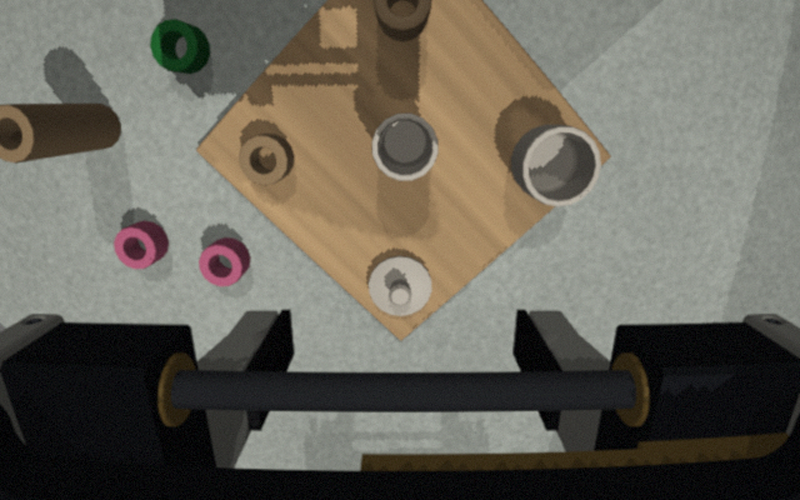

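Wrist view shows the 25 mm prop top at (267,159), the 50 mm at (403,5) cut by the edge, the beaker rim at (405,147), the jar rim at (556,166), the lid disc at (399,285) with its knob tip near (400,293). The green and pink rings are outside the board.

```bash
cat >> h.py <<'E'
def go(x,y,z=None,yaw=None,o=None):
    "print tool-axis travel (mm) from measured TCP to target (mm), before any roll"
    o=o or ctrl.get_obs(); Rm=R.from_euler('xyz',o['orientation'],degrees=True).as_matrix()
    p=o['tool_pos']*1000; t=np.array([x,y,p[2] if z is None else z])
    print('travel',(Rm.T@(t-p)).round(1),'roll',None if yaw is None else round((o['orientation'][2]-yaw+180)%360-180,1))
E
python3 - <<'E'
from h import *
import pickle
o=pickle.load(open('w2.pkl','rb'))
W=lambda u,v,z: (world('wrist',(u*.8,v*.8),z,o)[:2]*1000).round(1)
print('p25',W(267,159,.037),'p50',W(403,5,.062),'beaker',W(405,147,.078),'jar',W(556,166,.058),'lid',W(399,285,.024),'knob',W(400,293,.042))
C=[W(609,155,.012),W(401,341,.012),W(198,150,.012)];print(C,(C[0]+C[2])/2)
p=W(403,5,.062); go(*p,o=o)
E
```

```text
p25 [620.3 132.5] p50 [477.4 128. ] beaker [536.6 194.2] jar [467.3 277.1] lid [619.8 277.6] knob [619.  278.1]
[array([421.2, 313.9]), array([659. , 322.5]), array([663.5,  85.2])] [542.35 199.55]
travel [148.7   0.   -0. ] roll None
```

{"fn": "apply_moves", "kwargs": {
  "targets": [
    {"travel": [37, 0, 5], "roll": 0, "jaw": 87},
    {"travel": [37, 0, 10], "roll": 0, "jaw": 80},
    {"travel": [37, 0, 10], "roll": 0, "jaw": 75},
    {"travel": [38, 0, 15], "roll": 0, "jaw": 70},
    {"travel": [0, 0, 0], "roll": 0, "jaw": 70},
    {"travel": [0, 0, 0], "roll": 0, "jaw": 70}
  ]
}}

```text
clock: 3.7
tool_pos: [0.4775, 0.1275, 0.2011]
orientation: [-180.0, 0.1, -132.5]
force: [0.4, 0.2, 0.7]
opening: 0.0701
gripper_force: 0.0
```

Run:
```python
from h import *
import pickle
o,im=snap('wrist','w3'); pickle.dump(o,open('w3.pkl','wb')); print(o['tool_pos'],o['orientation'],o['joint_pos'].round(1),o['clock'])
cv2.imwrite('pics/w3v.png',cv2.resize(im[:,:,::-1],(800,500),interpolation=cv2.INTER_CUBIC))
```

```text
[0.47746179 0.12750379 0.20110027] [-1.79978942e+02  5.23267541e-02 -1.32473394e+02] [ 37.8   5.6 -25.6   0.  -58.7 -80.3] 3.7
```

View pics/w3v.png

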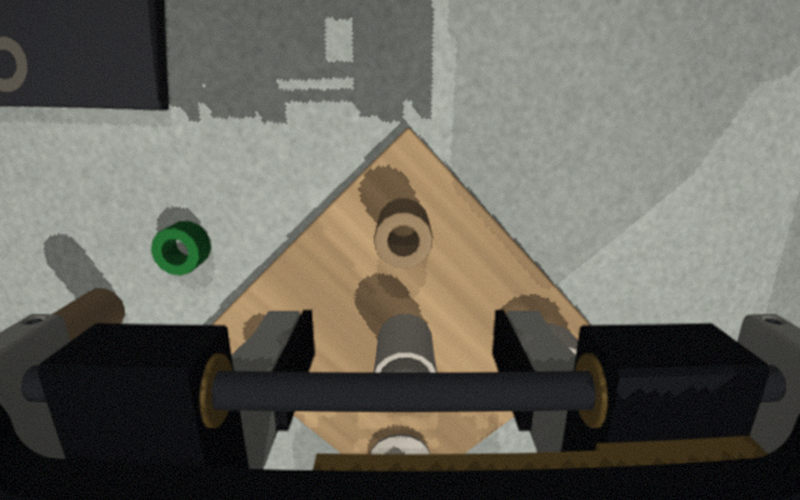

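The 50 mm prop's top centre is at (403,240), well between the fingers.

Run:
```python
from h import *
import pickle
o=pickle.load(open('w3.pkl','rb'))
p=world('wrist',(403.3*.8,240*.8),.062,o)*1000; print(p); go(p[0],p[1],45,o=o)
```

```text
[474.99631123 124.85408742  62.        ]
travel [3.800e+00 1.000e-01 1.561e+02] roll None
```

{"fn": "apply_moves", "kwargs": {
  "targets": [
    {"travel": [4, 0, 30], "roll": 0, "jaw": 66},
    {"travel": [0, 0, 40], "roll": 0, "jaw": 66},
    {"travel": [0, 0, 35], "roll": 0, "jaw": 66},
    {"travel": [0, 0, 30], "roll": 0, "jaw": 66},
    {"travel": [0, 0, 21], "roll": 0, "jaw": 66},
    {"travel": [0, 0, 0], "roll": 0, "jaw": 66},
    {"travel": [0, 0, 0], "roll": 0, "jaw": 45},
    {"travel": [0, 0, 0], "roll": 0, "jaw": 30},
    {"travel": [0, 0, 0], "roll": 0, "jaw": 30},
    {"travel": [0, 0, 0], "roll": 0, "jaw": 30}
  ]
}}

```text
clock: 4.75
tool_pos: [0.4755, 0.1257, 0.0456]
orientation: [-180.0, 0.1, -132.3]
force: [0.6, -1.2, 1.1]
opening: 0.0394
gripper_force: 0.4
```

Run:
```python
from h import *
o=ctrl.get_obs(); print(o['tool_pos'],o['force'],o['opening'],o['gripper_force']); go(607,-158.5,200,-132)
```

```text
[0.47550372 0.12573589 0.04560499] [ 0.61650153 -1.24898844  1.10425595] 0.039374915930941216 0.3796296862856252
travel [ 121.4 -288.6 -154.5] roll -0.3
```

{"fn": "apply_moves", "kwargs": {
  "targets": [
    {"travel": [0, 0, 0], "roll": 0, "jaw": 30},
    {"travel": [0, 0, 0], "roll": 0, "jaw": 30},
    {"travel": [0, 0, -10], "roll": 0, "jaw": 30},
    {"travel": [0, 0, -25], "roll": 0, "jaw": 30},
    {"travel": [0, 0, -35], "roll": 0, "jaw": 30},
    {"travel": [5, -10, -35], "roll": 0, "jaw": 30},
    {"travel": [12, -28, -20], "roll": 0, "jaw": 30},
    {"travel": [15, -36, -5], "roll": 0, "jaw": 30},
    {"travel": [16, -38, 0], "roll": 0, "jaw": 30},
    {"travel": [16, -38, 0], "roll": 0, "jaw": 30}
  ]
}}

```text
clock: 5.75
tool_pos: [0.5432, -0.0243, 0.1759]
orientation: [-180.0, 0.1, -132.3]
force: [0.8, 0.2, -1.2]
opening: 0.0377
gripper_force: 30.0
```

{"fn": "apply_moves", "kwargs": {
  "targets": [
    {"travel": [16, -38, 0], "roll": 0, "jaw": 30},
    {"travel": [16, -38, 0], "roll": 0, "jaw": 30},
    {"travel": [14, -34, 0], "roll": 0, "jaw": 30},
    {"travel": [9, -20, 0], "roll": 0, "jaw": 30},
    {"travel": [2, -9, 0], "roll": 0, "jaw": 30},
    {"travel": [0, 0, 0], "roll": 0, "jaw": 30},
    {"travel": [0, 0, 0], "roll": 0, "jaw": 30}
  ]
}}

```text
clock: 6.45
tool_pos: [0.6068, -0.1581, 0.1747]
orientation: [180.0, 0.0, -132.3]
force: [0.5, 0.5, -0.8]
opening: 0.0381
gripper_force: 30.0
```

Run:
```python
from h import *
import pickle
o,im=snap('wrist','w4'); pickle.dump(o,open('w4.pkl','wb')); print(o['tool_pos'],o['orientation'],o['opening'],o['gripper_force'],o['clock'],o['joint_pos'].round(0))
cv2.imwrite('pics/w4v.png',cv2.convertScaleAbs(cv2.resize(im[:,:,::-1],(800,500),interpolation=cv2.INTER_CUBIC),alpha=1.4))
print(pix('wrist',[.607,-.1585,.015],o)*1.25)
```

```text
[ 0.60681029 -0.15807665  0.17471239] [ 1.79976322e+02  2.21026349e-03 -1.32295246e+02] 0.03806585264148891 29.999598269350827 6.45 [  3.  19. -11.  -0. -59. -45.]
[[402.42855352 236.7024156 ]]
```

View pics/w4v.png

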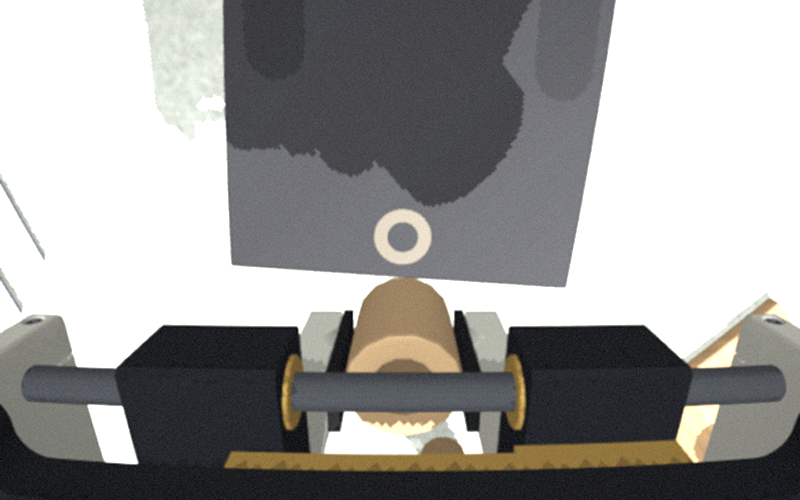

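The ring is at (403,237), matching the prediction of (402,237). I'll descend.

{"fn": "apply_moves", "kwargs": {
  "targets": [
    {"travel": [-1, 0, 20], "roll": 0, "jaw": 30},
    {"travel": [0, 0, 35], "roll": 0, "jaw": 30},
    {"travel": [0, 0, 30], "roll": 0, "jaw": 30},
    {"travel": [0, 0, 20], "roll": 0, "jaw": 30},
    {"travel": [0, 0, 10], "roll": 0, "jaw": 30},
    {"travel": [0, 0, 4], "roll": 0, "jaw": 30},
    {"travel": [0, 0, 3], "roll": 0, "jaw": 30},
    {"travel": [0, 0, 2], "roll": 0, "jaw": 30},
    {"travel": [0, 0, 0], "roll": 0, "jaw": 30},
    {"travel": [0, 0, 0], "roll": 0, "jaw": 30}
  ]
}}

```text
clock: 7.5
tool_pos: [0.6083, -0.158, 0.0513]
orientation: [-180.0, 0.0, -132.3]
force: [0.3, -1.0, -0.7]
opening: 0.0379
gripper_force: 30.0
```

{"fn": "apply_moves", "kwargs": {
  "targets": [
    {"travel": [0, 0, 1], "roll": 0, "jaw": 30},
    {"travel": [0, 0, 1], "roll": 0, "jaw": 30},
    {"travel": [0, 0, 0.5], "roll": 0, "jaw": 30},
    {"travel": [0, 0, 0], "roll": 0, "jaw": 30},
    {"travel": [0, 0, 0], "roll": 0, "jaw": 30}
  ]
}}

```text
clock: 8.0
tool_pos: [0.6081, -0.158, 0.0486]
orientation: [-180.0, 0.0, -132.3]
force: [-1.8, -0.0, 5.5]
opening: 0.0382
gripper_force: 30.0
```

Contact (5.5 N). I'll release and rise, then head to the 25 mm prop.

{"fn": "apply_moves", "kwargs": {
  "targets": [
    {"travel": [0, 0, 0], "roll": 0, "jaw": 45},
    {"travel": [0, 0, 0], "roll": 0, "jaw": 62},
    {"travel": [0, 0, 0], "roll": 0, "jaw": 62},
    {"travel": [0, 0, -15], "roll": 0, "jaw": 62},
    {"travel": [0, 0, -35], "roll": 0, "jaw": 62},
    {"travel": [0, 0, -45], "roll": 0, "jaw": 62},
    {"travel": [0, 0, -40], "roll": 0, "jaw": 62},
    {"travel": [0, 0, 0], "roll": 0, "jaw": 62}
  ]
}}

```text
clock: 8.8
tool_pos: [0.6112, -0.1584, 0.1896]
orientation: [-179.5, 0.3, -132.2]
force: [1.7, 0.1, -0.1]
opening: 0.062
gripper_force: 0.0
```

Run:
```python
from h import *
import pickle
o,im=snap('wrist','w5'); pickle.dump(o,open('w5.pkl','wb')); print(o['tool_pos'],o['orientation'],o['opening'],o['clock'])
a=im[100:300,200:440,::-1]
cv2.imwrite('pics/w5v.png',cv2.convertScaleAbs(cv2.resize(a,(720,600),interpolation=cv2.INTER_CUBIC),alpha=1.3))
print(pix('wrist',[[.607,-.1585,.065],[.6078,-.159,.065]],o),pix('wrist',[[.607,-.1585,.015]],o)); go(620.3,132.5,185,143)
```

```text
[ 0.61122989 -0.15839245  0.18963136] [-179.51710804    0.34432939 -132.23249659] 0.06203046116091412 8.8
[[327.99291329 197.36705212]
 [326.76463717 197.57673101]] [[327.60667614 180.77196131]]
travel [-222.   187.6    1.5] roll 84.7
```

View pics/w5v.png

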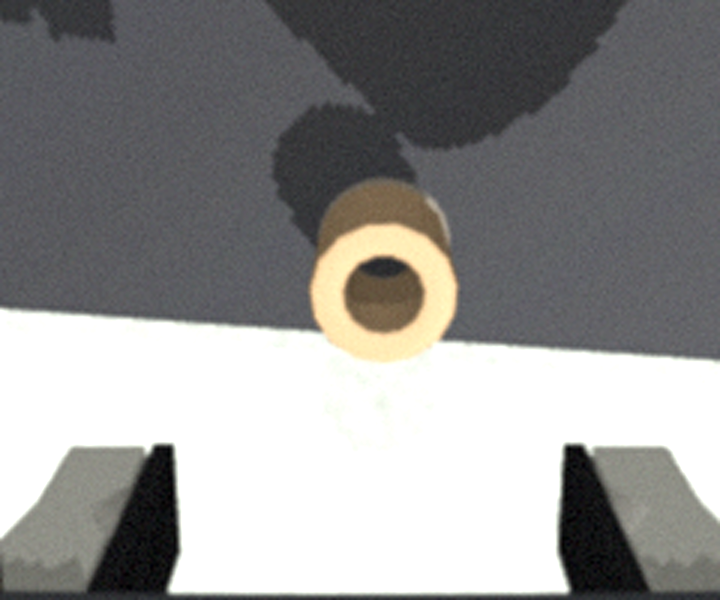

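The prop stands upright on the ring, top centre at raw (328,197), as predicted. Next I go over the 25 mm prop and turn about −90°.

{"fn": "apply_moves", "kwargs": {
  "targets": [
    {"travel": [-15, 12, 0], "roll": 0, "jaw": 62},
    {"travel": [-30, 25, 0], "roll": 0, "jaw": 62},
    {"travel": [-35, 30, 0], "roll": 0, "jaw": 62},
    {"travel": [-36, 31, 0], "roll": 0, "jaw": 62},
    {"travel": [-36, 31, 0], "roll": 0, "jaw": 62},
    {"travel": [-36, 30, 0], "roll": 0, "jaw": 62},
    {"travel": [-24, 20, 0], "roll": 0, "jaw": 62},
    {"travel": [-8, 8, 0], "roll": 0, "jaw": 62},
    {"travel": [0, 0, 0], "roll": -8.5, "jaw": 62},
    {"travel": [0, 0, 0], "roll": -8.5, "jaw": 62}
  ]
}}

```text
clock: 9.85
tool_pos: [0.617, 0.1308, 0.1817]
orientation: [179.9, -0.1, -114.9]
force: [-0.2, -0.7, -0.2]
opening: 0.0622
gripper_force: 0.0
```

{"fn": "apply_moves", "kwargs": {
  "targets": [
    {"travel": [0, 0, 0], "roll": -8.5, "jaw": 62},
    {"travel": [0, 0, 0], "roll": -8.5, "jaw": 62},
    {"travel": [0, 0, 0], "roll": -8.5, "jaw": 62},
    {"travel": [0, 0, 0], "roll": -8.5, "jaw": 62},
    {"travel": [0, 0, 0], "roll": -8.5, "jaw": 62},
    {"travel": [0, 0, 0], "roll": -8.5, "jaw": 62},
    {"travel": [0, 0, 0], "roll": -8.5, "jaw": 62},
    {"travel": [0, 0, 0], "roll": -8.5, "jaw": 62},
    {"travel": [0, 0, 0], "roll": -5, "jaw": 62},
    {"travel": [0, 0, 0], "roll": 0, "jaw": 62}
  ]
}}

```text
clock: 10.85
tool_pos: [0.6172, 0.1299, 0.182]
orientation: [179.9, 0.0, -42.3]
force: [-0.0, 0.1, 0.1]
opening: 0.0621
gripper_force: 0.0
```

{"fn": "apply_moves", "kwargs": {
  "targets": [
    {"travel": [0, 0, 0], "roll": 0, "jaw": 62},
    {"travel": [0, 0, 0], "roll": 0, "jaw": 62}
  ]
}}

```text
clock: 11.05
tool_pos: [0.6175, 0.1303, 0.1827]
orientation: [180.0, 0.0, -42.4]
force: [-0.4, -0.3, -0.4]
opening: 0.0619
gripper_force: 0.0
```

Run:
```python
from h import *
import pickle
o,im=snap('wrist','w6'); pickle.dump(o,open('w6.pkl','wb')); print(o['tool_pos'],o['orientation'],o['joint_pos'].round(0),o['clock'])
cv2.imwrite('pics/w6v.png',cv2.resize(im[:,:,::-1],(800,500),interpolation=cv2.INTER_CUBIC))
print(pix('wrist',[.6203,.1325,.037],o)*1.25)
```

```text
[0.61747715 0.13032821 0.18265148] [ 1.79964930e+02  1.60494009e-02 -4.24307263e+01] [ 30.  19. -10.  -0. -61.  18.] 11.05
[[397.56644784 241.74147608]]
```

View pics/w6v.png

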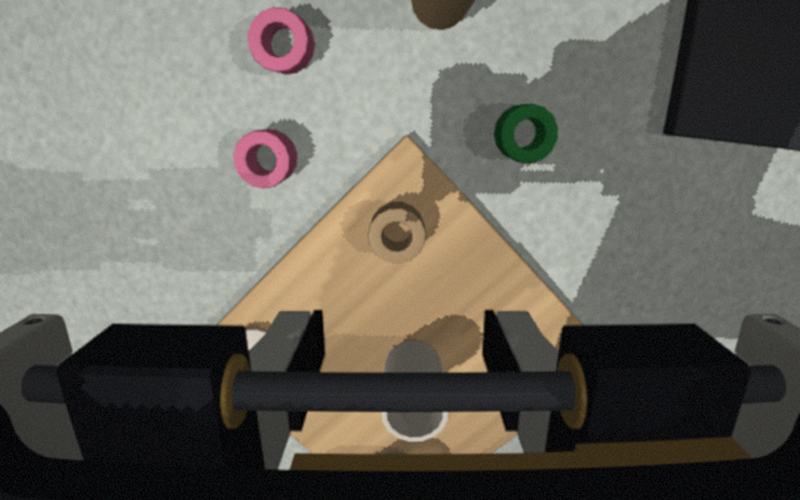

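The buff 25 mm prop on the board has its top centre at (397,235). The green one at (526,133) and the pink ones at (280,40) and (265,158) are off the board.

Run:
```python
from h import *
import pickle
o=pickle.load(open('w6.pkl','rb'))
p=world('wrist',(397*.8,235.3*.8),.037,o)*1000; print(p); go(p[0],p[1],38)
```

```text
[623.7483225  129.81993862  37.        ]
travel [  5.   -3.8 144.8] roll None
```

{"fn": "apply_moves", "kwargs": {
  "targets": [
    {"travel": [5, -4, 20], "roll": 0, "jaw": 62},
    {"travel": [0, 0, 40], "roll": 0, "jaw": 62},
    {"travel": [0, 0, 40], "roll": 0, "jaw": 62},
    {"travel": [0, 0, 25], "roll": 0, "jaw": 62},
    {"travel": [0, 0, 13], "roll": 0, "jaw": 62},
    {"travel": [0, 0, 5], "roll": 0, "jaw": 62},
    {"travel": [0, 0, 0], "roll": 0, "jaw": 62},
    {"travel": [0, 0, 0], "roll": 0, "jaw": 62}
  ]
}}

```text
clock: 11.9
tool_pos: [0.625, 0.1307, 0.0415]
orientation: [-179.9, -0.1, -42.3]
force: [1.1, -0.0, 1.2]
opening: 0.0619
gripper_force: 0.0
```

{"fn": "apply_moves", "kwargs": {
  "targets": [
    {"travel": [0, 0, 0], "roll": 0, "jaw": 48},
    {"travel": [0, 0, 0], "roll": 0, "jaw": 38},
    {"travel": [0, 0, 0], "roll": 0, "jaw": 32},
    {"travel": [0, 0, 0], "roll": 0, "jaw": 30},
    {"travel": [0, 0, 0], "roll": 0, "jaw": 30},
    {"travel": [0, 0, 0], "roll": 0, "jaw": 30}
  ]
}}

```text
clock: 12.5
tool_pos: [0.6242, 0.1303, 0.0406]
orientation: [-180.0, -0.0, -42.3]
force: [-1.9, -0.0, 5.3]
opening: 0.0377
gripper_force: 30.0
```

Run:
```python
from h import *
o=ctrl.get_obs(); print(o['tool_pos'],o['force'],o['opening'],o['gripper_force']); 
# where p50 stands, via 3 measures from w5
import pickle
q=pickle.load(open('w5.pkl','rb')); p=world('wrist',(200+384/3,100+292/3),.065,q)*1000; print(p)
go(607.3,-158.6,180)
```

```text
[0.62423855 0.13033232 0.0405957 ] [-1.93637096 -0.04447895  5.34065163] 0.037685479371792854 30.000783428549767
[ 606.94380027 -158.46630792   65.        ]
travel [ 181.9  225.1 -139.5] roll None
```

{"fn": "apply_moves", "kwargs": {
  "targets": [
    {"travel": [0, 0, -6], "roll": 0, "jaw": 30},
    {"travel": [0, 0, -20], "roll": 0, "jaw": 30},
    {"travel": [0, 0, -35], "roll": 0, "jaw": 30},
    {"travel": [0, 0, -40], "roll": 0, "jaw": 30},
    {"travel": [8, 10, -30], "roll": 0, "jaw": 30},
    {"travel": [20, 25, -9], "roll": 0, "jaw": 30},
    {"travel": [25, 31, 0], "roll": 0, "jaw": 30},
    {"travel": [25, 31, 0], "roll": 0, "jaw": 30},
    {"travel": [25, 31, 0], "roll": 0, "jaw": 30},
    {"travel": [25, 31, 0], "roll": 0, "jaw": 30}
  ]
}}

```text
clock: 13.5
tool_pos: [0.6113, -0.0749, 0.1803]
orientation: [-180.0, 0.0, -42.3]
force: [0.9, -0.6, -0.1]
opening: 0.0376
gripper_force: 30.0
```

{"fn": "apply_moves", "kwargs": {
  "targets": [
    {"travel": [23, 28, 0], "roll": 0, "jaw": 30},
    {"travel": [18, 22, 0], "roll": 0, "jaw": 30},
    {"travel": [10, 12, 0], "roll": 0, "jaw": 30},
    {"travel": [3, 4, 0], "roll": 0, "jaw": 30},
    {"travel": [0, 0, 0], "roll": 0, "jaw": 30},
    {"travel": [0, 0, 0], "roll": 0, "jaw": 30},
    {"travel": [0, 0, 0], "roll": 0, "jaw": 30}
  ]
}}

```text
clock: 14.2
tool_pos: [0.6075, -0.1576, 0.1801]
orientation: [-180.0, 0.0, -42.2]
force: [-0.0, 0.3, -0.0]
opening: 0.0377
gripper_force: 30.0
```

Run:
```python
from h import *
o=ctrl.get_obs(); print(o['tool_pos'],o['opening'],o['gripper_force'],o['clock']); go(607.2,-158.6,93.6)
```

```text
[ 0.60746947 -0.15759233  0.18010738] 0.03772669582155163 29.999822485260665 14.2
travel [ 0.5  0.9 86.5] roll None
```

{"fn": "apply_moves", "kwargs": {
  "targets": [
    {"travel": [0.5, 1, 20], "roll": 0, "jaw": 30},
    {"travel": [0, 0, 30], "roll": 0, "jaw": 30},
    {"travel": [0, 0, 18], "roll": 0, "jaw": 30},
    {"travel": [0, 0, 8], "roll": 0, "jaw": 30},
    {"travel": [0, 0, 5], "roll": 0, "jaw": 30},
    {"travel": [0, 0, 2], "roll": 0, "jaw": 30},
    {"travel": [0, 0, 0], "roll": 0, "jaw": 30},
    {"travel": [0, 0, 0], "roll": 0, "jaw": 30},
    {"travel": [0, 0, 0], "roll": 0, "jaw": 30}
  ]
}}

```text
clock: 15.1
tool_pos: [0.6074, -0.1598, 0.0979]
orientation: [-180.0, -0.1, -42.3]
force: [0.1, -0.9, -0.9]
opening: 0.0376
gripper_force: 30.0
```

Run:
```python
from h import *
o,im=snap('scene','s2'); print(o['tool_pos'],o['force'])
u=pix('scene',[.607,-.1585,.065])[0].astype(int); a=im[u[1]-60:u[1]+60,u[0]-70:u[0]+70,::-1]
cv2.imwrite('pics/s2v.png',cv2.resize(a,None,fx=4,fy=4,interpolation=cv2.INTER_CUBIC)); go(607.2,-158.6,93.6)
```

```text
[ 0.6073504  -0.15976864  0.09785903] [ 0.05742186 -0.88704354 -0.93921197]
travel [-0.9 -0.8  4.1] roll None
```

View pics/s2v.png

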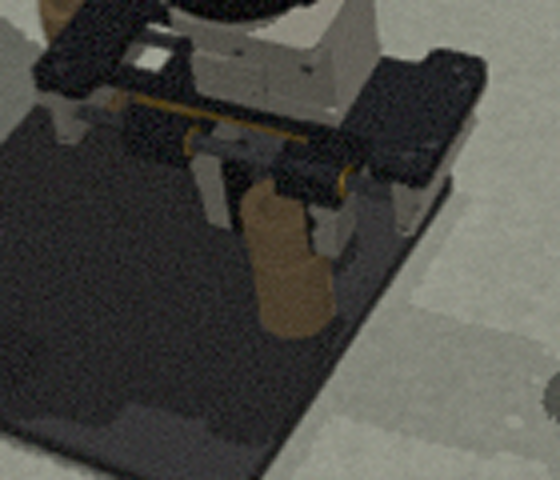

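The crop shows the 25 mm prop just above the 50 mm one. The left edges are continuous at about (250,256), and the near finger hides the right edge. They look aligned, so I'll lower it with a small correction.

{"fn": "apply_moves", "kwargs": {
  "targets": [
    {"travel": [-0.7, -0.6, 1], "roll": 0, "jaw": 30},
    {"travel": [0, 0, 1], "roll": 0, "jaw": 30},
    {"travel": [0, 0, 1], "roll": 0, "jaw": 30},
    {"travel": [0, 0, 0.7], "roll": 0, "jaw": 30},
    {"travel": [0, 0, 0], "roll": 0, "jaw": 30},
    {"travel": [0, 0, 0], "roll": 0, "jaw": 30}
  ]
}}

```text
clock: 15.75
tool_pos: [0.6069, -0.1589, 0.0936]
orientation: [-180.0, -0.0, -42.3]
force: [-1.1, -0.3, 3.4]
opening: 0.0377
gripper_force: 30.0
```

{"fn": "apply_moves", "kwargs": {
  "targets": [
    {"travel": [0, 0, 0], "roll": 0, "jaw": 42},
    {"travel": [0, 0, 0], "roll": 0, "jaw": 52},
    {"travel": [0, 0, 0], "roll": 0, "jaw": 62},
    {"travel": [0, 0, 0], "roll": 0, "jaw": 62},
    {"travel": [0, 0, -10], "roll": 0, "jaw": 62},
    {"travel": [0, 0, -30], "roll": 0, "jaw": 62},
    {"travel": [0, 0, -40], "roll": 0, "jaw": 66},
    {"travel": [0, 0, -30], "roll": 0, "jaw": 70},
    {"travel": [0, 0, 0], "roll": 0, "jaw": 70},
    {"travel": [0, 0, 0], "roll": 0, "jaw": 70}
  ]
}}

```text
clock: 16.75
tool_pos: [0.6072, -0.1587, 0.2048]
orientation: [-179.9, -0.1, -42.3]
force: [0.1, 0.6, -0.5]
opening: 0.0702
gripper_force: 0.0
```

Run:
```python
from h import *
import pickle
o,im=snap('wrist','w7'); pickle.dump(o,open('w7.pkl','wb')); print(o['tool_pos'],o['clock'])
a=im[90:310,210:450,::-1]
cv2.imwrite('pics/w7v.png',cv2.convertScaleAbs(cv2.resize(a,None,fx=2.7,fy=2.7,interpolation=cv2.INTER_CUBIC),alpha=1.3))
print((pix('wrist',[[.607,-.1585,.09],[.607,-.1585,.065]],o)-[210,90])*2.7); go(534,193,200)
```

```text
[ 0.60717996 -0.15873227  0.20482996] 16.75
[[304.37610506 314.86002844]
 [304.42901184 288.45357653]]
travel [-290.4 -211.3    3.6] roll None
```

View pics/w7v.png

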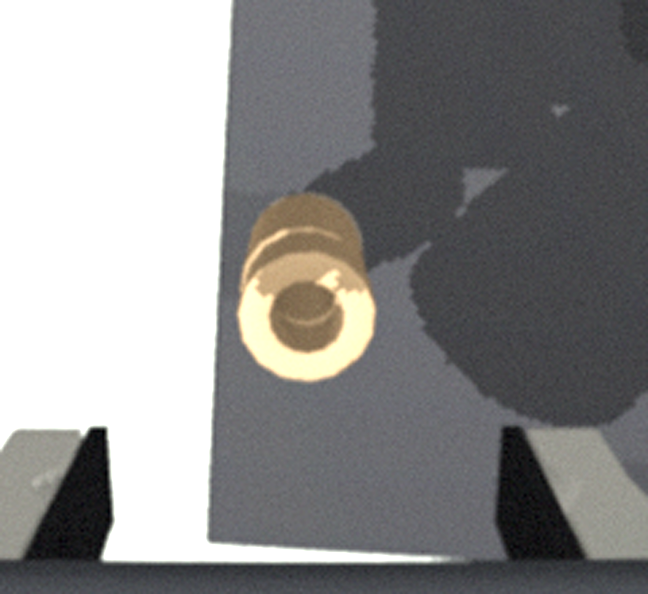

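The top centre is at (307,315), within about 1 mm of the target. A thin crescent of the lower prop's top shows at the upper left (about 245–340, 232–270), so the two may be 1–2 mm apart. I'll true them up by closing gently on the joint in both directions.

{"fn": "apply_moves", "kwargs": {
  "targets": [
    {"travel": [0, 0, 20], "roll": 0, "jaw": 70},
    {"travel": [0, 0, 40], "roll": 0, "jaw": 66},
    {"travel": [0, 0, 35], "roll": 0, "jaw": 62},
    {"travel": [0, 0, 25], "roll": 0, "jaw": 62},
    {"travel": [0, 0, 14], "roll": 0, "jaw": 60},
    {"travel": [0, 0, 3], "roll": 0, "jaw": 58},
    {"travel": [0, 0, 0], "roll": 0, "jaw": 54},
    {"travel": [0, 0, 0], "roll": 0, "jaw": 50},
    {"travel": [0, 0, 0], "roll": 0, "jaw": 46},
    {"travel": [0, 0, 0], "roll": 0, "jaw": 43}
  ]
}}

```text
clock: 17.8
tool_pos: [0.6074, -0.1588, 0.0675]
orientation: [-179.9, -0.1, -42.3]
force: [-0.0, -0.0, 0.0]
opening: 0.0445
gripper_force: 0.0
```

{"fn": "apply_moves", "kwargs": {
  "targets": [
    {"travel": [0, 0, 0], "roll": 0, "jaw": 41},
    {"travel": [0, 0, 0], "roll": 0, "jaw": 40},
    {"travel": [0, 0, 0], "roll": 0, "jaw": 39},
    {"travel": [0, 0, 0], "roll": 0, "jaw": 38},
    {"travel": [0, 0, 0], "roll": 0, "jaw": 37.5},
    {"travel": [0, 0, 0], "roll": 0, "jaw": 37.5}
  ]
}}

```text
clock: 18.4
tool_pos: [0.6074, -0.1586, 0.0668]
orientation: [-180.0, -0.0, -42.3]
force: [1.3, 2.4, 4.0]
opening: 0.0382
gripper_force: 30.0
```

{"fn": "apply_moves", "kwargs": {
  "targets": [
    {"travel": [0, 0, 0], "roll": 0, "jaw": 44},
    {"travel": [0, 0, 0], "roll": 0, "jaw": 54},
    {"travel": [0, 0, 0], "roll": 0, "jaw": 64},
    {"travel": [0, 0, 0], "roll": 0, "jaw": 66},
    {"travel": [0, 0, 0], "roll": 8, "jaw": 66},
    {"travel": [0, 0, 0], "roll": 8, "jaw": 66},
    {"travel": [0, 0, 0], "roll": 8, "jaw": 66},
    {"travel": [0, 0, 0], "roll": 8, "jaw": 66},
    {"travel": [0, 0, 0], "roll": 8, "jaw": 66},
    {"travel": [0, 0, 0], "roll": 8, "jaw": 66}
  ]
}}

```text
clock: 19.4
tool_pos: [0.6066, -0.1589, 0.0662]
orientation: [180.0, -0.0, -90.6]
force: [-0.2, 0.2, 0.6]
opening: 0.066
gripper_force: 0.0
```

{"fn": "apply_moves", "kwargs": {
  "targets": [
    {"travel": [0, 0, 0], "roll": 8, "jaw": 66},
    {"travel": [0, 0, 0], "roll": 8, "jaw": 66},
    {"travel": [0, 0, 0], "roll": 8, "jaw": 66},
    {"travel": [0, 0, 0], "roll": 8, "jaw": 62},
    {"travel": [0, 0, 0], "roll": 8, "jaw": 56},
    {"travel": [0, 0, 0], "roll": 0, "jaw": 52},
    {"travel": [0, 0, 0], "roll": 0, "jaw": 48},
    {"travel": [0, 0, 0], "roll": 0, "jaw": 45},
    {"travel": [0, 0, 0], "roll": 0, "jaw": 43},
    {"travel": [0, 0, 0], "roll": 0, "jaw": 41}
  ]
}}

```text
clock: 20.4
tool_pos: [0.6068, -0.1588, 0.0664]
orientation: [180.0, -0.0, -130.2]
force: [0.1, -0.3, -0.6]
opening: 0.0419
gripper_force: 0.0
```

{"fn": "apply_moves", "kwargs": {
  "targets": [
    {"travel": [0, 0, 0], "roll": 0, "jaw": 40},
    {"travel": [0, 0, 0], "roll": 0, "jaw": 39},
    {"travel": [0, 0, 0], "roll": 0, "jaw": 38},
    {"travel": [0, 0, 0], "roll": 0, "jaw": 37.5},
    {"travel": [0, 0, 0], "roll": 0, "jaw": 37.5},
    {"travel": [0, 0, 0], "roll": 0, "jaw": 37.5}
  ]
}}

```text
clock: 21.0
tool_pos: [0.607, -0.1589, 0.0664]
orientation: [-180.0, 0.0, -130.3]
force: [1.0, -0.8, 0.8]
opening: 0.0385
gripper_force: 30.0
```

{"fn": "apply_moves", "kwargs": {
  "targets": [
    {"travel": [0, 0, 0], "roll": 0, "jaw": 44},
    {"travel": [0, 0, 0], "roll": 0, "jaw": 54},
    {"travel": [0, 0, 0], "roll": 0, "jaw": 64},
    {"travel": [0, 0, 0], "roll": 0, "jaw": 66},
    {"travel": [0, 0, -10], "roll": 0, "jaw": 66},
    {"travel": [0, 0, -30], "roll": 0, "jaw": 66},
    {"travel": [0, 0, -45], "roll": 0, "jaw": 70},
    {"travel": [0, 0, -45], "roll": 0, "jaw": 70},
    {"travel": [0, 0, -10], "roll": 0, "jaw": 70},
    {"travel": [0, 0, 0], "roll": 0, "jaw": 70}
  ]
}}

```text
clock: 22.0
tool_pos: [0.6081, -0.1589, 0.2099]
orientation: [-179.7, 0.2, -130.3]
force: [-0.8, -0.1, -1.2]
opening: 0.0701
gripper_force: 0.0
```

Run:
```python
from h import *
import pickle
o,im=snap('wrist','w8'); pickle.dump(o,open('w8.pkl','wb')); print(o['tool_pos'],o['orientation'],o['clock'])
go(534,193,200)
```

```text
[ 0.60808728 -0.15889762  0.20991644] [-179.74769891    0.20825356 -130.28038386] 22.0
travel [-221.   283.2    7.7] roll None
```

{"fn": "apply_moves", "kwargs": {
  "targets": [
    {"travel": [-12, 15, 0], "roll": 0, "jaw": 75},
    {"travel": [-24, 30, 0], "roll": 0, "jaw": 75},
    {"travel": [-28, 36, 0], "roll": 0, "jaw": 75},
    {"travel": [-30, 38, 0], "roll": 0, "jaw": 75},
    {"travel": [-30, 39, 0], "roll": 0, "jaw": 75},
    {"travel": [-30, 39, 0], "roll": 0, "jaw": 75},
    {"travel": [-30, 38, 0], "roll": 0, "jaw": 75},
    {"travel": [-22, 28, 0], "roll": 0, "jaw": 75},
    {"travel": [-12, 15, 0], "roll": 0, "jaw": 75},
    {"travel": [-3, 5, 0], "roll": 0, "jaw": 75}
  ]
}}

```text
clock: 23.05
tool_pos: [0.5327, 0.1944, 0.2047]
orientation: [180.0, -0.1, -130.2]
force: [0.5, -0.3, -0.7]
opening: 0.0754
gripper_force: 0.0
```

{"fn": "apply_moves", "kwargs": {
  "targets": [
    {"travel": [0, 0, 0], "roll": 0, "jaw": 70},
    {"travel": [0, 0, 0], "roll": 0, "jaw": 70},
    {"travel": [0, 0, 0], "roll": 0, "jaw": 70}
  ]
}}

```text
clock: 23.35
tool_pos: [0.5339, 0.1916, 0.206]
orientation: [180.0, -0.0, -130.4]
force: [0.3, -0.9, -0.0]
opening: 0.07
gripper_force: 0.0
```

Run:
```python
from h import *
import pickle
o,im=snap('wrist','w9'); pickle.dump(o,open('w9.pkl','wb')); print(o['tool_pos'],o['orientation'],o['clock'])
cv2.imwrite('pics/w9v.png',cv2.resize(im[80:340,120:600,::-1],(800,433),interpolation=cv2.INTER_CUBIC))
```

```text
[0.53391257 0.19164027 0.20598811] [ 1.79990147e+02 -4.60848701e-02 -1.30361296e+02] 23.35
```

View pics/w9v.png

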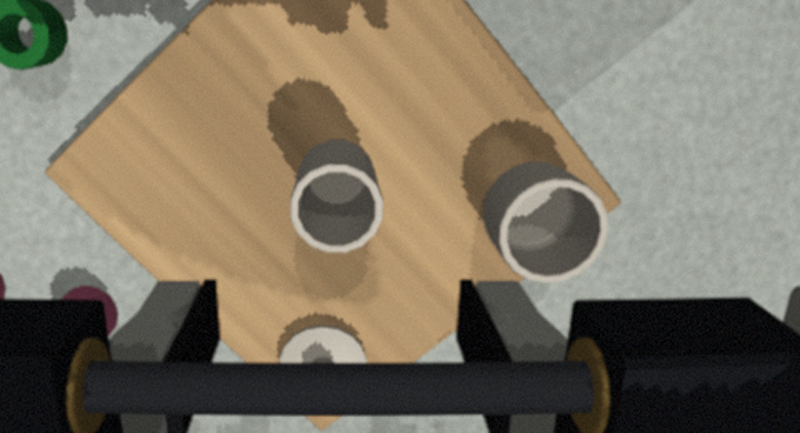

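The crop shows the beaker rim centred at (337,208) and the jar rim at (553,229), with a scale of 1.667 and an offset of (120,80).

Run:
```python
from h import *
import pickle
o=pickle.load(open('w9.pkl','rb'))
W=lambda u,v,z:world('wrist',(120+u/1.6667,80+v/1.6667),z,o)[:2]*1000
p=W(337,208,.078); print(p,W(553,229,.058),W(322,368,.024)); go(*p,57)
```

```text
[536.20095175 193.93863214] [463.98705497 278.73068499] [621.3443343  279.75935659]
travel [ -3.2  -0.2 149.2] roll None
```

{"fn": "apply_moves", "kwargs": {
  "targets": [
    {"travel": [-3, 0, 20], "roll": 0, "jaw": 66},
    {"travel": [0, 0, 40], "roll": 0, "jaw": 64},
    {"travel": [0, 0, 40], "roll": 0, "jaw": 64},
    {"travel": [0, 0, 30], "roll": 0, "jaw": 64},
    {"travel": [0, 0, 15], "roll": 0, "jaw": 64},
    {"travel": [0, 0, 4], "roll": 0, "jaw": 62},
    {"travel": [0, 0, 0], "roll": 0, "jaw": 58},
    {"travel": [0, 0, 0], "roll": 0, "jaw": 53},
    {"travel": [0, 0, 0], "roll": 0, "jaw": 49},
    {"travel": [0, 0, 0], "roll": 0, "jaw": 46}
  ]
}}

```text
clock: 24.4
tool_pos: [0.5363, 0.1954, 0.0584]
orientation: [-180.0, 0.1, -130.3]
force: [0.4, -0.0, 0.3]
opening: 0.0477
gripper_force: 0.0
```

{"fn": "apply_moves", "kwargs": {
  "targets": [
    {"travel": [0, 0, 0], "roll": 0, "jaw": 44},
    {"travel": [0, 0, 0], "roll": 0, "jaw": 42},
    {"travel": [0, 0, 0], "roll": 0, "jaw": 40},
    {"travel": [0, 0, 0], "roll": 0, "jaw": 40},
    {"travel": [0, 0, 0], "roll": 0, "jaw": 40}
  ]
}}

```text
clock: 24.9
tool_pos: [0.5364, 0.1952, 0.058]
orientation: [-180.0, 0.1, -130.3]
force: [1.2, -2.2, 4.9]
opening: 0.0433
gripper_force: 30.0
```

Run:
```python
from h import *
o=ctrl.get_obs(); print(o['tool_pos'],o['opening'],o['gripper_force'],o['force']); go(476.1,-282.6,200,-46.6)
```

```text
[0.53636714 0.19523117 0.05795883] 0.043275125185910056 30.000298032537103 [ 1.1597637  -2.24471564  4.86299627]
travel [ 403.4 -263.  -142.3] roll -83.7
```

{"fn": "apply_moves", "kwargs": {
  "targets": [
    {"travel": [0, 0, -5], "roll": 0, "jaw": 40},
    {"travel": [0, 0, -15], "roll": 0, "jaw": 40},
    {"travel": [0, 0, -30], "roll": 0, "jaw": 40},
    {"travel": [0, 0, -37], "roll": 0, "jaw": 40},
    {"travel": [10, -6, -33], "roll": 0, "jaw": 40},
    {"travel": [22, -14, -22], "roll": 0, "jaw": 40},
    {"travel": [32, -21, 0], "roll": 0, "jaw": 40},
    {"travel": [38, -25, 0], "roll": 0, "jaw": 40},
    {"travel": [38, -25, 0], "roll": 0, "jaw": 40},
    {"travel": [38, -25, 0], "roll": 0, "jaw": 40}
  ]
}}

```text
clock: 25.9
tool_pos: [0.5082, -0.0171, 0.1994]
orientation: [180.0, -0.0, -130.3]
force: [0.9, -0.7, -1.4]
opening: 0.0434
gripper_force: 30.0
```

{"fn": "apply_moves", "kwargs": {
  "targets": [
    {"travel": [38, -25, 0], "roll": 0, "jaw": 40},
    {"travel": [38, -25, 0], "roll": 0, "jaw": 40},
    {"travel": [38, -25, 0], "roll": 0, "jaw": 40},
    {"travel": [38, -25, 0], "roll": 0, "jaw": 40},
    {"travel": [33, -21, 0], "roll": 0, "jaw": 40},
    {"travel": [24, -16, 0], "roll": 0, "jaw": 40},
    {"travel": [12, -8, 0], "roll": 0, "jaw": 40},
    {"travel": [4, -2, 0], "roll": -4, "jaw": 40},
    {"travel": [0, 0, 0], "roll": -8, "jaw": 40},
    {"travel": [0, 0, 0], "roll": -8, "jaw": 40}
  ]
}}

```text
clock: 26.9
tool_pos: [0.4755, -0.2821, 0.199]
orientation: [179.9, 0.0, -110.0]
force: [0.6, 1.0, -1.6]
opening: 0.0434
gripper_force: 30.0
```

{"fn": "apply_moves", "kwargs": {
  "targets": [
    {"travel": [0, 0, 0], "roll": -8, "jaw": 40},
    {"travel": [0, 0, 0], "roll": -8, "jaw": 40},
    {"travel": [0, 0, 0], "roll": -8, "jaw": 40},
    {"travel": [0, 0, 0], "roll": -8, "jaw": 40},
    {"travel": [0, 0, 0], "roll": -8, "jaw": 40},
    {"travel": [0, 0, 0], "roll": -8, "jaw": 40},
    {"travel": [0, 0, 0], "roll": -8, "jaw": 40},
    {"travel": [0, 0, 0], "roll": -8, "jaw": 40},
    {"travel": [0, 0, 0], "roll": 0, "jaw": 40},
    {"travel": [0, 0, 0], "roll": 0, "jaw": 40}
  ]
}}

```text
clock: 27.9
tool_pos: [0.4758, -0.2819, 0.1992]
orientation: [180.0, 0.0, -46.5]
force: [0.3, -0.6, -0.6]
opening: 0.0431
gripper_force: 30.0
```

Run:
```python
from h import *
o=ctrl.get_obs(); print(o['tool_pos'],o['opening'],o['gripper_force'],o['joint_pos'].round(0)); go(475.3,-281.8,61,-46.6)
```

```text
[ 0.4757725  -0.2819376   0.19924023] 0.04310592646603171 29.999343222007155 [-10.  11. -19.  -0. -60.  54.]
travel [ -0.4   0.2 138.2] roll 0.1
```

{"fn": "apply_moves", "kwargs": {
  "targets": [
    {"travel": [0, 0, 15], "roll": 0, "jaw": 40},
    {"travel": [0, 0, 30], "roll": 0, "jaw": 40},
    {"travel": [0, 0, 35], "roll": 0, "jaw": 40},
    {"travel": [0, 0, 28], "roll": 0, "jaw": 40},
    {"travel": [0, 0, 14], "roll": 0, "jaw": 40},
    {"travel": [0, 0, 7], "roll": 0, "jaw": 40},
    {"travel": [0, 0, 4], "roll": 0, "jaw": 40},
    {"travel": [0, 0, 1], "roll": 0, "jaw": 40},
    {"travel": [0, 0, 0], "roll": 0, "jaw": 40},
    {"travel": [0, 0, 0], "roll": 0, "jaw": 40}
  ]
}}

```text
clock: 28.9
tool_pos: [0.4764, -0.2825, 0.0662]
orientation: [-180.0, -0.1, -46.3]
force: [0.1, 0.9, -0.7]
opening: 0.0435
gripper_force: 30.0
```

{"fn": "apply_moves", "kwargs": {
  "targets": [
    {"travel": [-1, 0, 2], "roll": 0, "jaw": 40},
    {"travel": [0, 0, 1], "roll": 0, "jaw": 40},
    {"travel": [0, 0, 0.6], "roll": 0, "jaw": 40},
    {"travel": [0, 0, 0.6], "roll": 0, "jaw": 40},
    {"travel": [0, 0, 0.5], "roll": 0, "jaw": 40},
    {"travel": [0, 0, 0], "roll": 0, "jaw": 40},
    {"travel": [0, 0, 0], "roll": 0, "jaw": 40}
  ]
}}

```text
clock: 29.6
tool_pos: [0.4753, -0.2818, 0.061]
orientation: [-180.0, -0.0, -46.3]
force: [-0.4, -0.0, 5.0]
opening: 0.0434
gripper_force: 30.0
```

{"fn": "apply_moves", "kwargs": {
  "targets": [
    {"travel": [0, 0, 0], "roll": 0, "jaw": 45},
    {"travel": [0, 0, 0], "roll": 0, "jaw": 52},
    {"travel": [0, 0, 0], "roll": 0, "jaw": 62},
    {"travel": [0, 0, 0], "roll": 0, "jaw": 62},
    {"travel": [0, 0, -12], "roll": 0, "jaw": 62},
    {"travel": [0, 0, -30], "roll": 0, "jaw": 62},
    {"travel": [0, 0, -42], "roll": 0, "jaw": 65},
    {"travel": [0, 0, -40], "roll": 0, "jaw": 70},
    {"travel": [0, 0, -16], "roll": 0, "jaw": 80},
    {"travel": [0, 0, 0], "roll": 0, "jaw": 85}
  ]
}}

```text
clock: 30.6
tool_pos: [0.4767, -0.2822, 0.2049]
orientation: [-179.8, -0.3, -46.3]
force: [0.3, -0.3, -0.4]
opening: 0.0805
gripper_force: 0.0
```

{"fn": "apply_moves", "kwargs": {
  "targets": [
    {"travel": [0, 0, 0], "roll": 8.2, "jaw": 85},
    {"travel": [0, 0, 0], "roll": 8.2, "jaw": 85},
    {"travel": [0, 0, 0], "roll": 8.2, "jaw": 85},
    {"travel": [0, 0, 0], "roll": 8.2, "jaw": 85},
    {"travel": [0, 0, 0], "roll": 8.2, "jaw": 85},
    {"travel": [0, 0, 0], "roll": 8.2, "jaw": 85},
    {"travel": [0, 0, 0], "roll": 8.2, "jaw": 85},
    {"travel": [0, 0, 0], "roll": 8.2, "jaw": 85},
    {"travel": [0, 0, 0], "roll": 8.2, "jaw": 85},
    {"travel": [0, 0, 0], "roll": 8.2, "jaw": 85}
  ]
}}

```text
clock: 31.6
tool_pos: [0.4746, -0.2815, 0.2001]
orientation: [179.9, -0.0, -128.6]
force: [0.2, 0.0, -0.4]
opening: 0.0852
gripper_force: 0.0
```

{"fn": "apply_moves", "kwargs": {
  "targets": [
    {"travel": [0, 0, 0], "roll": 8.2, "jaw": 85},
    {"travel": [0, 0, 0], "roll": 0, "jaw": 85},
    {"travel": [0, 0, 0], "roll": 0, "jaw": 85}
  ]
}}

```text
clock: 31.9
tool_pos: [0.4748, -0.2816, 0.2003]
orientation: [180.0, -0.0, -136.3]
force: [-0.9, -0.7, 0.5]
opening: 0.085
gripper_force: 0.0
```

Run:
```python
from h import *
import pickle
o,im=snap('wrist','w10'); pickle.dump(o,open('w10.pkl','wb')); print(o['tool_pos'],o['orientation'],o['clock']); go(464.5,278.3,200,-136.6)
for t in ([.4761,-.2826,.081],[.607,-.1589,.09]): print(pix('wrist',t,o))
```

```text
[ 0.4748491  -0.28160717  0.20033153] [ 1.79961750e+02 -1.91829124e-02 -1.36252311e+02] 31.9
travel [-379.5  411.8    0.5] roll 0.3
[[320.33740309 204.45259889]]
[[319.56495016 398.7475484 ]]
```

{"fn": "apply_moves", "kwargs": {
  "targets": [
    {"travel": [-10, 11, 0], "roll": 0, "jaw": 86},
    {"travel": [-22, 24, 0], "roll": 0, "jaw": 86},
    {"travel": [-30, 33, 0], "roll": 0, "jaw": 86},
    {"travel": [-32, 35, 0], "roll": 0, "jaw": 86},
    {"travel": [-32, 35, 0], "roll": 0, "jaw": 86},
    {"travel": [-32, 35, 0], "roll": 0, "jaw": 86},
    {"travel": [-32, 35, 0], "roll": 0, "jaw": 86},
    {"travel": [-32, 35, 0], "roll": 0, "jaw": 86},
    {"travel": [-32, 35, 0], "roll": 0, "jaw": 86},
    {"travel": [-32, 35, 0], "roll": 0, "jaw": 86}
  ]
}}

```text
clock: 32.95
tool_pos: [0.4661, 0.1445, 0.201]
orientation: [-180.0, 0.0, -136.3]
force: [1.7, -0.3, -0.7]
opening: 0.0861
gripper_force: 0.0
```

{"fn": "apply_moves", "kwargs": {
  "targets": [
    {"travel": [-32, 35, 0], "roll": 0, "jaw": 86},
    {"travel": [-30, 32, 0], "roll": 0, "jaw": 86},
    {"travel": [-20, 20, 0], "roll": 0, "jaw": 86},
    {"travel": [-10, 10, 0], "roll": 0, "jaw": 86},
    {"travel": [-2, 2, 0], "roll": 0, "jaw": 86},
    {"travel": [0, 0, 0], "roll": 0, "jaw": 86},
    {"travel": [0, 0, 0], "roll": 0, "jaw": 86}
  ]
}}

```text
clock: 33.65
tool_pos: [0.4669, 0.2777, 0.2007]
orientation: [180.0, -0.0, -136.5]
force: [-0.1, -0.0, 0.4]
opening: 0.0862
gripper_force: 0.0
```

Run:
```python
from h import *
import pickle
o,im=snap('wrist','w11'); pickle.dump(o,open('w11.pkl','wb')); print(o['tool_pos'],o['orientation'],o['clock'])
print(pix('wrist',[.4645,.2783,.058],o))
cv2.imwrite('pics/w11v.png',cv2.resize(im[100:320,200:460,::-1],None,fx=2.5,fy=2.5,interpolation=cv2.INTER_CUBIC))
```

```text
[0.46688926 0.27773191 0.20066158] [ 1.79996517e+02 -1.89617105e-02 -1.36508186e+02] 33.65
[[325.0793728  193.70624046]]
```

View pics/w11v.png

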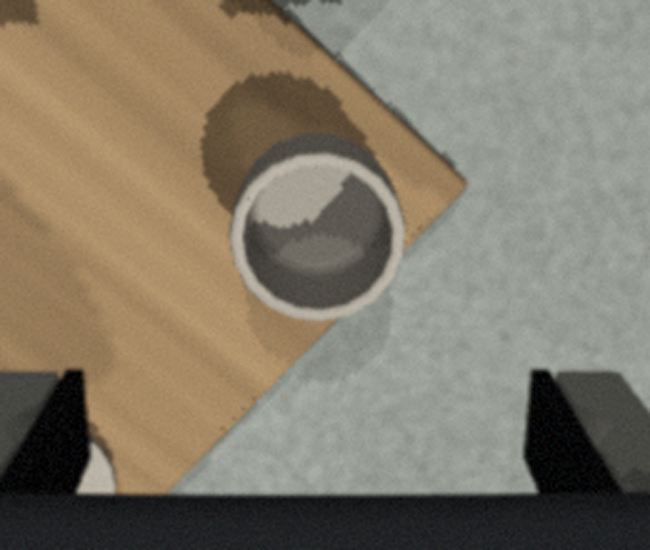

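The jar rim is centred at (318,237) in the crop, between the open fingers.

Run:
```python
from h import *
import pickle
o=pickle.load(open('w11.pkl','rb'))
p=world('wrist',(200+318/2.5,100+237/2.5),.058,o)*1000; print(p); go(p[0],p[1],46)
```

```text
[463.98915094 280.17564738  58.        ]
travel [  0.4   3.9 154.8] roll None
```

{"fn": "apply_moves", "kwargs": {
  "targets": [
    {"travel": [0, 4, 20], "roll": 0, "jaw": 84},
    {"travel": [0, 0, 40], "roll": 0, "jaw": 84},
    {"travel": [0, 0, 40], "roll": 0, "jaw": 84},
    {"travel": [0, 0, 30], "roll": 0, "jaw": 84},
    {"travel": [0, 0, 17], "roll": 0, "jaw": 84},
    {"travel": [0, 0, 7], "roll": 0, "jaw": 80},
    {"travel": [0, 0, 0], "roll": 0, "jaw": 74},
    {"travel": [0, 0, 0], "roll": 0, "jaw": 68},
    {"travel": [0, 0, 0], "roll": 0, "jaw": 63},
    {"travel": [0, 0, 0], "roll": 0, "jaw": 60}
  ]
}}

```text
clock: 34.7
tool_pos: [0.4648, 0.2821, 0.0477]
orientation: [180.0, 0.1, -136.5]
force: [-0.6, -0.7, -0.1]
opening: 0.0614
gripper_force: 0.0
```

{"fn": "apply_moves", "kwargs": {
  "targets": [
    {"travel": [0, 0, 0], "roll": 0, "jaw": 58},
    {"travel": [0, 0, 0], "roll": 0, "jaw": 56},
    {"travel": [0, 0, 0], "roll": 0, "jaw": 55},
    {"travel": [0, 0, 0], "roll": 0, "jaw": 55},
    {"travel": [0, 0, 0], "roll": 0, "jaw": 55}
  ]
}}

```text
clock: 35.2
tool_pos: [0.4648, 0.2819, 0.0473]
orientation: [-180.0, 0.1, -136.5]
force: [0.6, -2.3, 6.3]
opening: 0.056
gripper_force: 30.0
```

Run:
```python
from h import *
o=ctrl.get_obs(); print(o['tool_pos'],o['opening'],o['gripper_force'],o['force']); go(541.5,-220.7,200,-136.6)
Rm=R.from_euler('xyz',o['orientation'],degrees=True).as_matrix(); print('jar in tool',Rm.T@(np.array([464,280.2,0])-o['tool_pos']*1000))
```

```text
[0.46482541 0.28186473 0.04729077] 0.05599894190451614 29.971126176810117 [ 0.6181291  -2.27956933  6.27726966]
travel [ 290.4 -417.2 -152.9] roll 0.1
jar in tool [ 1.79137978 -0.62477702 47.28921841]
```

{"fn": "apply_moves", "kwargs": {
  "targets": [
    {"travel": [0, 0, -5], "roll": 0, "jaw": 55},
    {"travel": [0, 0, -15], "roll": 0, "jaw": 55},
    {"travel": [0, 0, -30], "roll": 0, "jaw": 55},
    {"travel": [0, 0, -38], "roll": 0, "jaw": 55},
    {"travel": [5, -8, -35], "roll": 0, "jaw": 55},
    {"travel": [13, -19, -22], "roll": 0, "jaw": 55},
    {"travel": [20, -29, -7], "roll": 0, "jaw": 55},
    {"travel": [25, -36, 0], "roll": 0, "jaw": 55},
    {"travel": [25, -36, 0], "roll": 0, "jaw": 55},
    {"travel": [25, -36, 0], "roll": 0, "jaw": 55}
  ]
}}

```text
clock: 36.2
tool_pos: [0.4947, 0.0834, 0.1987]
orientation: [180.0, -0.0, -136.5]
force: [1.1, 0.5, -2.1]
opening: 0.0559
gripper_force: 30.0
```

{"fn": "apply_moves", "kwargs": {
  "targets": [
    {"travel": [25, -36, 0], "roll": 0, "jaw": 55},
    {"travel": [25, -36, 0], "roll": 0, "jaw": 55},
    {"travel": [25, -36, 0], "roll": 0, "jaw": 55},
    {"travel": [25, -36, 0], "roll": 0, "jaw": 55},
    {"travel": [25, -36, 0], "roll": 0, "jaw": 55},
    {"travel": [21, -30, 0], "roll": 0, "jaw": 55},
    {"travel": [16, -23, 0], "roll": 0, "jaw": 55},
    {"travel": [9, -13, 0], "roll": 0, "jaw": 55},
    {"travel": [4, -6, 0], "roll": 0, "jaw": 55},
    {"travel": [0, 0, 0], "roll": 0, "jaw": 55}
  ]
}}

```text
clock: 37.2
tool_pos: [0.5417, -0.2184, 0.1983]
orientation: [180.0, -0.0, -136.5]
force: [-0.6, 0.5, -1.2]
opening: 0.0559
gripper_force: 30.0
```

{"fn": "apply_moves", "kwargs": {
  "targets": [
    {"travel": [0, 0, 0], "roll": 0, "jaw": 55},
    {"travel": [0, 0, 0], "roll": 0, "jaw": 55}
  ]
}}

```text
clock: 37.4
tool_pos: [0.5419, -0.2173, 0.1988]
orientation: [180.0, 0.0, -136.4]
force: [-0.2, 0.3, -2.1]
opening: 0.056
gripper_force: 30.0
```

Run:
```python
from h import *
o=ctrl.get_obs(); print(o['tool_pos'],o['opening'],o['gripper_force']); go(542.8,-219.5,50.3,-136.6)
```

```text
[ 0.54186447 -0.21725299  0.19880409] 0.0559747974237658 29.964693345793876
travel [  0.9  -2.3 148.5] roll 0.2
```

{"fn": "apply_moves", "kwargs": {
  "targets": [
    {"travel": [1, -2, 15], "roll": 0, "jaw": 55},
    {"travel": [0, 0, 32], "roll": 0, "jaw": 55},
    {"travel": [0, 0, 38], "roll": 0, "jaw": 55},
    {"travel": [0, 0, 30], "roll": 0, "jaw": 55},
    {"travel": [0, 0, 15], "roll": 0, "jaw": 55},
    {"travel": [0, 0, 7], "roll": 0, "jaw": 55},
    {"travel": [0, 0, 4], "roll": 0, "jaw": 55},
    {"travel": [0, 0, 1], "roll": 0, "jaw": 55},
    {"travel": [0, 0, 0], "roll": 0, "jaw": 55},
    {"travel": [0, 0, 0], "roll": 0, "jaw": 55}
  ]
}}

```text
clock: 38.4
tool_pos: [0.5431, -0.2205, 0.0576]
orientation: [-179.9, 0.1, -136.5]
force: [-0.5, -0.0, -1.9]
opening: 0.0561
gripper_force: 30.0
```

Run:
```python
from h import *
go(542.8,-219.5,50.3,-136.6)
```

```text
travel [-0.4  1.   7.3] roll 0.1
```

{"fn": "apply_moves", "kwargs": {
  "targets": [
    {"travel": [0, 0.5, 3], "roll": 0, "jaw": 55},
    {"travel": [0, 0, 1.5], "roll": 0, "jaw": 55},
    {"travel": [0, 0, 0.8], "roll": 0, "jaw": 55},
    {"travel": [0, 0, 0.6], "roll": 0, "jaw": 55},
    {"travel": [0, 0, 0.5], "roll": 0, "jaw": 55},
    {"travel": [0, 0, 0], "roll": 0, "jaw": 55},
    {"travel": [0, 0, 0], "roll": 0, "jaw": 55}
  ]
}}

```text
clock: 39.1
tool_pos: [0.5422, -0.2202, 0.0504]
orientation: [-180.0, -0.0, -136.5]
force: [-0.7, 0.6, 0.9]
opening: 0.0561
gripper_force: 30.0
```

{"fn": "apply_moves", "kwargs": {
  "targets": [
    {"travel": [0, 0, 0.4], "roll": 0, "jaw": 55},
    {"travel": [0, 0, 0], "roll": 0, "jaw": 55},
    {"travel": [0, 0, 0], "roll": 0, "jaw": 57},
    {"travel": [0, 0, 0], "roll": 0, "jaw": 62},
    {"travel": [0, 0, 0], "roll": 0, "jaw": 70},
    {"travel": [0, 0, 0], "roll": 0, "jaw": 74},
    {"travel": [0, 0, -12], "roll": 0, "jaw": 74},
    {"travel": [0, 0, -30], "roll": 0, "jaw": 74},
    {"travel": [0, 0, -45], "roll": 0, "jaw": 74},
    {"travel": [0, 0, -45], "roll": 0, "jaw": 74}
  ]
}}

```text
clock: 40.1
tool_pos: [0.5417, -0.2202, 0.1839]
orientation: [180.0, -0.0, -136.5]
force: [1.2, -0.7, 0.3]
opening: 0.0737
gripper_force: 0.0
```

{"fn": "apply_moves", "kwargs": {
  "targets": [
    {"travel": [0, 0, -20], "roll": 0, "jaw": 60},
    {"travel": [0, 0, 0], "roll": 0, "jaw": 60},
    {"travel": [0, 0, 0], "roll": 0, "jaw": 60},
    {"travel": [0, 0, 0], "roll": 0, "jaw": 60}
  ]
}}

```text
clock: 40.5
tool_pos: [0.5415, -0.22, 0.2011]
orientation: [179.9, -0.0, -136.5]
force: [0.5, 0.1, -0.9]
opening: 0.0604
gripper_force: 0.0
```

Run:
```python
from h import *
import pickle
o,im=snap('wrist','w12'); pickle.dump(o,open('w12.pkl','wb')); print(o['tool_pos'],o['orientation'],o['clock'])
exp=pix('wrist',[[.5415,-.2207,.061],[.5415+.029,-.2207,.061]],o); print(exp); r=np.linalg.norm(exp[1]-exp[0])
g=cv2.GaussianBlur(cv2.cvtColor(im,cv2.COLOR_RGB2GRAY),(3,3),0)
c=cv2.HoughCircles(g,cv2.HOUGH_GRADIENT,1.5,10,param1=80,param2=25,minRadius=int(r*.75),maxRadius=int(r*1.15)); print(c[0][:5] if c is not None else None)
go(621,279,200)
```

```text
[ 0.54148284 -0.21998144  0.20114246] [ 1.79927695e+02 -4.42156554e-02 -1.36501501e+02] 40.5
[[321.65382393 195.69488831]
 [297.29252534 220.38770423]]
[[321.75  77.25  33.2 ]
 [323.25 191.25  31.55]
 [186.75  77.25  28.1 ]
 [599.25 327.75  38.15]
 [456.75  77.25  26.6 ]]
travel [-401.2  307.2    0.9] roll None
```

```bash
cat >> h.py <<'E'
def rim(im,c,r,rel=(.6,1.35)):
    "fit ellipse to the outer boundary of the bright ring around c: radial scan, last strong falling edge"
    g=cv2.GaussianBlur(cv2.cvtColor(im,cv2.COLOR_RGB2GRAY),(3,3),0).astype(np.float32); P=[]
    rr=np.arange(rel[0]*r,rel[1]*r,.25)
    for a in np.linspace(0,2*np.pi,72,endpoint=False):
        xs=(c[0]+rr*np.cos(a)).astype(np.float32)[None]; ys=(c[1]+rr*np.sin(a)).astype(np.float32)[None]
        p=cv2.remap(g,xs,ys,cv2.INTER_LINEAR)[0]; k=p[len(p)//8:].argmax()+len(p)//8
        P.append((xs[0,k],ys[0,k]))
    return cv2.fitEllipseAMS(np.array(P,np.float32)),np.array(P)
E
python3 - <<'E'
from h import *
import pickle
for n,z,c0,r in (('w12',.061,(323,192),33),('w11',.058,(327,195),33)):
    o=pickle.load(open(n+'.pkl','rb')); im=cv2.imread(f'pics/{n}.png')[:,:,::-1].copy()
    c=c0
    for _ in range(3): e,P=rim(im,c,r,(.75,1.2)); c=e[0]
    print(n,e,(world('wrist',c,z,o)*1000).round(1), np.std(np.linalg.norm(P-c,axis=1)))
E
```

```text
w12 ((322.92767333984375, 196.9070281982422), (55.08500289916992, 66.4416275024414), 73.6576156616211) [ 541.5 -219.3   61. ] 2.4687726529639424
w11 ((326.9645080566406, 194.87432861328125), (61.72704315185547, 64.48799133300781), 86.52298736572266) [464.2 280.1  58. ] 0.5351633792910533
```

{"fn": "apply_moves", "kwargs": {
  "targets": [
    {"travel": [-12, 9, 0], "roll": 0, "jaw": 60},
    {"travel": [-26, 20, 0], "roll": 0, "jaw": 60},
    {"travel": [-35, 27, 0], "roll": 0, "jaw": 60},
    {"travel": [-36, 28, 0], "roll": 0, "jaw": 60},
    {"travel": [-36, 28, 0], "roll": 0, "jaw": 60},
    {"travel": [-36, 28, 0], "roll": 0, "jaw": 60},
    {"travel": [-36, 28, 0], "roll": 0, "jaw": 60},
    {"travel": [-36, 28, 0], "roll": 0, "jaw": 60},
    {"travel": [-36, 28, 0], "roll": 0, "jaw": 55},
    {"travel": [-36, 27, 0], "roll": 0, "jaw": 50}
  ]
}}

```text
clock: 41.55
tool_pos: [0.6044, 0.1882, 0.201]
orientation: [180.0, -0.1, -136.5]
force: [1.6, 0.5, 0.7]
opening: 0.052
gripper_force: 0.0
```

{"fn": "apply_moves", "kwargs": {
  "targets": [
    {"travel": [-34, 26, 0], "roll": 0, "jaw": 45},
    {"travel": [-25, 18, 0], "roll": 0, "jaw": 45},
    {"travel": [-13, 9, 0], "roll": 0, "jaw": 45},
    {"travel": [-4, 3, 0], "roll": 0, "jaw": 45},
    {"travel": [0, 0, 0], "roll": 0, "jaw": 45},
    {"travel": [0, 0, 0], "roll": 0, "jaw": 45},
    {"travel": [0, 0, 0], "roll": 0, "jaw": 45}
  ]
}}

```text
clock: 42.25
tool_pos: [0.6216, 0.2773, 0.2021]
orientation: [-180.0, 0.0, -136.6]
force: [0.2, 0.1, -0.2]
opening: 0.0448
gripper_force: 0.0
```

Run:
```python
from h import *
import pickle
o,im=snap('wrist','w13'); pickle.dump(o,open('w13.pkl','wb')); print(o['tool_pos'],o['orientation'],o['clock'])
u=pix('wrist',[[.621,.279,.024],[.621,.252,.024]],o); print(u); r=np.linalg.norm(u[1]-u[0])
# bright lid disc by threshold in the window
x,y=u[0].astype(int); g=cv2.cvtColor(im,cv2.COLOR_RGB2HSV)[y-45:min(y+45,245),x-50:x+50]
m=((g[...,1]<45)&(g[...,2]>110)).astype(np.uint8); n,l,s,c=cv2.connectedComponentsWithStats(m)
print(r,[(s[i].tolist(),c[i].round(1)) for i in range(1,n) if s[i,4]>150],(x-50,y-45))
G=cv2.GaussianBlur(cv2.cvtColor(im,cv2.COLOR_RGB2GRAY),(3,3),0)[y-50:y+50,x-60:x+60]
h=cv2.HoughCircles(G,cv2.HOUGH_GRADIENT,1.5,8,param1=80,param2=18,minRadius=int(r*.85),maxRadius=int(r*1.15)); print(None if h is None else h[0][:4]+[x-60,y-50,0])
```

```text
[0.62160764 0.27734382 0.20212868] [-1.79998590e+02  2.52732179e-03 -1.36561886e+02] 42.25
[[324.30953398 184.8301324 ]
 [302.21701067 164.60375422]]
29.953062626283646 [([22, 17, 59, 57, 2553], array([50.9, 45. ])), ([0, 54, 43, 36, 785], array([14. , 77.4])), ([66, 55, 34, 35, 603], array([88.1, 77.8]))] (np.int64(274), np.int64(139))
[[323.25       181.25        31.29999924]]
```

Run:
```python
from h import *
import pickle
o=pickle.load(open('w13.pkl','rb')); p=world('wrist',(325.3,184.4),.024,o)*1000; print(p); go(p[0],p[1],49)
```

```text
[620.09608606 279.37298305  24.        ]
travel [-1.000e-01  2.500e+00  1.532e+02] roll None
```

{"fn": "apply_moves", "kwargs": {
  "targets": [
    {"travel": [0, 2.5, 20], "roll": 0, "jaw": 42},
    {"travel": [0, 0, 40], "roll": 0, "jaw": 40},
    {"travel": [0, 0, 40], "roll": 0, "jaw": 40},
    {"travel": [0, 0, 28], "roll": 0, "jaw": 40},
    {"travel": [0, 0, 14], "roll": 0, "jaw": 40},
    {"travel": [0, 0, 7], "roll": 0, "jaw": 40},
    {"travel": [0, 0, 2], "roll": 0, "jaw": 40},
    {"travel": [0, 0, 0], "roll": 0, "jaw": 40},
    {"travel": [0, 0, 0], "roll": 0, "jaw": 40},
    {"travel": [0, 0, 0], "roll": 0, "jaw": 40}
  ]
}}

```text
clock: 43.3
tool_pos: [0.6205, 0.2808, 0.0522]
orientation: [-180.0, 0.1, -136.5]
force: [0.6, 0.3, 0.1]
opening: 0.0401
gripper_force: 0.0
```

{"fn": "apply_moves", "kwargs": {
  "targets": [
    {"travel": [1, 0, 2], "roll": 0, "jaw": 36},
    {"travel": [0, 0, 1.5], "roll": 0, "jaw": 32},
    {"travel": [0, 0, 0], "roll": 0, "jaw": 28},
    {"travel": [0, 0, 0], "roll": 0, "jaw": 25},
    {"travel": [0, 0, 0], "roll": 0, "jaw": 22},
    {"travel": [0, 0, 0], "roll": 0, "jaw": 20},
    {"travel": [0, 0, 0], "roll": 0, "jaw": 18},
    {"travel": [0, 0, 0], "roll": 0, "jaw": 15},
    {"travel": [0, 0, 0], "roll": 0, "jaw": 12},
    {"travel": [0, 0, 0], "roll": 0, "jaw": 12}
  ]
}}

```text
clock: 44.3
tool_pos: [0.6193, 0.2798, 0.0474]
orientation: [-180.0, 0.0, -136.5]
force: [0.7, -0.2, 0.1]
opening: 0.0177
gripper_force: 30.0
```

Run:
```python
from h import *
o=ctrl.get_obs(); print(o['tool_pos'],o['opening'],o['gripper_force'],o['force']); go(541.5,-220,200,-136.6)
Rm=R.from_euler('xyz',o['orientation'],degrees=True).as_matrix(); print('lid in tool',Rm.T@(np.array([620.1,279.4,0])-o['tool_pos']*1000))
```

```text
[0.61927052 0.2797613  0.04744407] 0.017741105167250703 30.00023188535124 [ 0.67301078 -0.19244042  0.09972263]
travel [ 400.5 -308.9 -152.6] roll 0.1
lid in tool [-0.34416341 -0.83022764 47.44418777]
```

{"fn": "apply_moves", "kwargs": {
  "targets": [
    {"travel": [0, 0, -5], "roll": 0, "jaw": 12},
    {"travel": [0, 0, -15], "roll": 0, "jaw": 12},
    {"travel": [0, 0, -30], "roll": 0, "jaw": 12},
    {"travel": [0, 0, -38], "roll": 0, "jaw": 12},
    {"travel": [7, -5, -35], "roll": 0, "jaw": 12},
    {"travel": [18, -14, -22], "roll": 0, "jaw": 12},
    {"travel": [28, -22, -7], "roll": 0, "jaw": 12},
    {"travel": [35, -27, 0], "roll": 0, "jaw": 12},
    {"travel": [35, -27, 0], "roll": 0, "jaw": 12},
    {"travel": [35, -27, 0], "roll": 0, "jaw": 12}
  ]
}}

```text
clock: 45.3
tool_pos: [0.5882, 0.081, 0.201]
orientation: [-180.0, 0.1, -136.5]
force: [0.3, 0.9, -1.6]
opening: 0.0166
gripper_force: 30.0
```

{"fn": "apply_moves", "kwargs": {
  "targets": [
    {"travel": [35, -27, 0], "roll": 0, "jaw": 12},
    {"travel": [35, -27, 0], "roll": 0, "jaw": 12},
    {"travel": [35, -27, 0], "roll": 0, "jaw": 12},
    {"travel": [35, -27, 0], "roll": 0, "jaw": 12},
    {"travel": [35, -27, 0], "roll": 0, "jaw": 12},
    {"travel": [30, -23, 0], "roll": 0, "jaw": 12},
    {"travel": [20, -16, 0], "roll": 0, "jaw": 12},
    {"travel": [12, -9, 0], "roll": 0, "jaw": 12},
    {"travel": [5, -4, 0], "roll": 0, "jaw": 12},
    {"travel": [0, 0, 0], "roll": 0, "jaw": 12}
  ]
}}

```text
clock: 46.3
tool_pos: [0.5419, -0.22, 0.1999]
orientation: [-180.0, 0.0, -136.5]
force: [-0.2, -0.3, -0.6]
opening: 0.0172
gripper_force: 30.0
```

{"fn": "apply_moves", "kwargs": {
  "targets": [
    {"travel": [0, 0, 0], "roll": 0, "jaw": 12},
    {"travel": [0, 0, 0], "roll": 0, "jaw": 12}
  ]
}}

```text
clock: 46.5
tool_pos: [0.5421, -0.2188, 0.1995]
orientation: [-180.0, 0.0, -136.4]
force: [0.6, -0.2, -0.2]
opening: 0.0169
gripper_force: 30.0
```

Run:
```python
from h import *
import pickle
o,im=snap('wrist','w14'); pickle.dump(o,open('w14.pkl','wb'));print(o['tool_pos'],o['opening'],o['gripper_force']); go(541.6,-219.9,90.4,-136.6)
c=pix('wrist',[.5415,-.22,.061],o)[0]; print(c)
for _ in range(3): e,P=rim(im,c,33,(.75,1.2)); c=e[0]
print(e,(world('wrist',c,.061,o)*1000).round(1),np.std(np.linalg.norm(P-c,axis=1)))
```

```text
[ 0.54212102 -0.21877648  0.19946473] 0.01693349813957055 30.000031095114537
travel [  1.1  -0.4 109. ] roll 0.2
[321.96912638 195.16578145]
((322.1504821777344, 195.5984649658203), (53.76298141479492, 68.1153793334961), 76.76805877685547) [ 541.7 -219.6   61. ] 3.08993724770687
```

{"fn": "apply_moves", "kwargs": {
  "targets": [
    {"travel": [0.5, 0, 15], "roll": 0, "jaw": 12},
    {"travel": [0, 0, 28], "roll": 0, "jaw": 12},
    {"travel": [0, 0, 28], "roll": 0, "jaw": 12},
    {"travel": [0, 0, 14], "roll": 0, "jaw": 12},
    {"travel": [0, 0, 7], "roll": 0, "jaw": 12},
    {"travel": [0, 0, 3], "roll": 0, "jaw": 12},
    {"travel": [0, 0, 1], "roll": 0, "jaw": 12},
    {"travel": [0, 0, 0], "roll": 0, "jaw": 12},
    {"travel": [0, 0, 0], "roll": 0, "jaw": 12}
  ]
}}

```text
clock: 47.45
tool_pos: [0.542, -0.2201, 0.1042]
orientation: [-179.9, 0.1, -136.5]
force: [-0.8, 1.1, -0.6]
opening: 0.0172
gripper_force: 30.0
```

Run:
```python
from h import *
o,im=snap('scene','s3'); go(541.6,-219.9,90.4,-136.6); print(o['force'],o['opening'])
t,im2=snap('top','t3')
u=pix('scene',[.5415,-.22,.06])[0].astype(int)
a=cv2.resize(im[u[1]-65:u[1]+75,u[0]-80:u[0]+80,::-1],None,fx=4,fy=4,interpolation=cv2.INTER_CUBIC); cv2.imwrite('pics/s3v.png',cv2.convertScaleAbs(a,alpha=1.6))
```

```text
travel [ 0.   0.4 13.7] roll 0.1
[-0.79825325  1.14154875 -0.57368179] 0.017229517844951598
```

{"fn": "apply_moves", "kwargs": {
  "targets": [
    {"travel": [0, 0, 4], "roll": 0, "jaw": 12},
    {"travel": [0, 0, 3], "roll": 0, "jaw": 12},
    {"travel": [0, 0, 2], "roll": 0, "jaw": 12},
    {"travel": [0, 0, 1], "roll": 0, "jaw": 12},
    {"travel": [0, 0, 0.7], "roll": 0, "jaw": 12},
    {"travel": [0, 0, 0], "roll": 0, "jaw": 12},
    {"travel": [0, 0, 0], "roll": 0, "jaw": 12}
  ]
}}

```text
clock: 48.25
tool_pos: [0.5415, -0.2201, 0.0927]
orientation: [-180.0, 0.0, -136.5]
force: [0.2, 0.3, -0.9]
opening: 0.0167
gripper_force: 30.0
```

{"fn": "apply_moves", "kwargs": {
  "targets": [
    {"travel": [0, 0, 0.7], "roll": 0, "jaw": 12},
    {"travel": [0, 0, 0.5], "roll": 0, "jaw": 12},
    {"travel": [0, 0, 0], "roll": 0, "jaw": 12},
    {"travel": [0, 0, 0], "roll": 0, "jaw": 12}
  ]
}}

```text
clock: 48.65
tool_pos: [0.5414, -0.2201, 0.0914]
orientation: [180.0, -0.0, -136.5]
force: [-0.3, -0.5, 0.2]
opening: 0.0167
gripper_force: 30.0
```

{"fn": "apply_moves", "kwargs": {
  "targets": [
    {"travel": [0, 0, 0.5], "roll": 0, "jaw": 12},
    {"travel": [0, 0, 0.5], "roll": 0, "jaw": 12},
    {"travel": [0, 0, 0], "roll": 0, "jaw": 12},
    {"travel": [0, 0, 0], "roll": 0, "jaw": 12}
  ]
}}

```text
clock: 49.05
tool_pos: [0.5415, -0.2201, 0.0904]
orientation: [180.0, -0.0, -136.5]
force: [0.3, 0.3, 0.4]
opening: 0.017
gripper_force: 30.0
```

{"fn": "apply_moves", "kwargs": {
  "targets": [
    {"travel": [0, 0, 0.5], "roll": 0, "jaw": 12},
    {"travel": [0, 0, 0.4], "roll": 0, "jaw": 12},
    {"travel": [0, 0, 0], "roll": 0, "jaw": 12},
    {"travel": [0, 0, 0], "roll": 0, "jaw": 12}
  ]
}}

```text
clock: 49.45
tool_pos: [0.5416, -0.2202, 0.0902]
orientation: [-180.0, 0.0, -136.5]
force: [-1.6, 0.5, 5.2]
opening: 0.0169
gripper_force: 30.0
```

Seated (5.2 N, at the expected height). I'll release and retreat to the side for the final look.

{"fn": "apply_moves", "kwargs": {
  "targets": [
    {"travel": [0, 0, 0], "roll": 0, "jaw": 18},
    {"travel": [0, 0, 0], "roll": 0, "jaw": 24},
    {"travel": [0, 0, 0], "roll": 0, "jaw": 34},
    {"travel": [0, 0, 0], "roll": 0, "jaw": 40},
    {"travel": [0, 0, -10], "roll": 0, "jaw": 40},
    {"travel": [0, 0, -25], "roll": 0, "jaw": 40},
    {"travel": [0, 0, -40], "roll": 0, "jaw": 40},
    {"travel": [0, 0, -40], "roll": 0, "jaw": 40},
    {"travel": [-20, 20, -10], "roll": 0, "jaw": 40},
    {"travel": [-30, 30, 0], "roll": 0, "jaw": 40}
  ]
}}

```text
clock: 50.45
tool_pos: [0.5446, -0.1501, 0.2179]
orientation: [-179.8, 0.2, -136.6]
force: [1.1, 0.6, -0.9]
opening: 0.0399
gripper_force: 0.0
```

{"fn": "apply_moves", "kwargs": {
  "targets": [
    {"travel": [-34, 34, 0], "roll": 0, "jaw": 40},
    {"travel": [-34, 34, 0], "roll": 0, "jaw": 40},
    {"travel": [-34, 34, 0], "roll": 0, "jaw": 40},
    {"travel": [-34, 34, 0], "roll": 0, "jaw": 40},
    {"travel": [-20, 20, 0], "roll": 0, "jaw": 40},
    {"travel": [-8, 8, 0], "roll": 0, "jaw": 40},
    {"travel": [0, 0, 0], "roll": 0, "jaw": 40},
    {"travel": [0, 0, 0], "roll": 0, "jaw": 40}
  ]
}}

```text
clock: 51.25
tool_pos: [0.5492, 0.0819, 0.2148]
orientation: [-180.0, -0.0, -136.5]
force: [-0.3, -0.5, -0.6]
opening: 0.04
gripper_force: 0.0
```

Run:
```python
from h import *
o,im=snap('scene','s4'); o,it=snap('top','t4'); print(o['tool_pos'],o['clock'])
a=cv2.resize(im[130:290,130:310,::-1],None,fx=3,fy=3,interpolation=cv2.INTER_CUBIC)
b=cv2.resize(it[140:280,320:460,::-1],(260,260),interpolation=cv2.INTER_CUBIC)
c=np.zeros((480,800,3),np.uint8); c[:,:540]=a; c[:260,540:]=b
cv2.imwrite('pics/fin.png',cv2.convertScaleAbs(c,alpha=1.7))
for t in ([.4761,-.2826,.081],[.5415,-.2207,.085],[.607,-.1586,.09],[.5378,-.3478,.09],[.4145,-.2173,.09]): print(((pix('scene',t)-[130,130])*3).round(0),((pix('top',t)-[320,140])*260/140+[540,0]).round(0))
```

```text
[0.54924571 0.081484   0.21471888] 51.3
[[145. 153.]] [[722. 169.]]
[[255. 187.]] [[677. 122.]]
[[373. 222.]] [[631.  76.]]
[[ 61. 232.]] [[768. 123.]]
[[216.  64.]] [[678. 215.]]
```

View pics/fin.png

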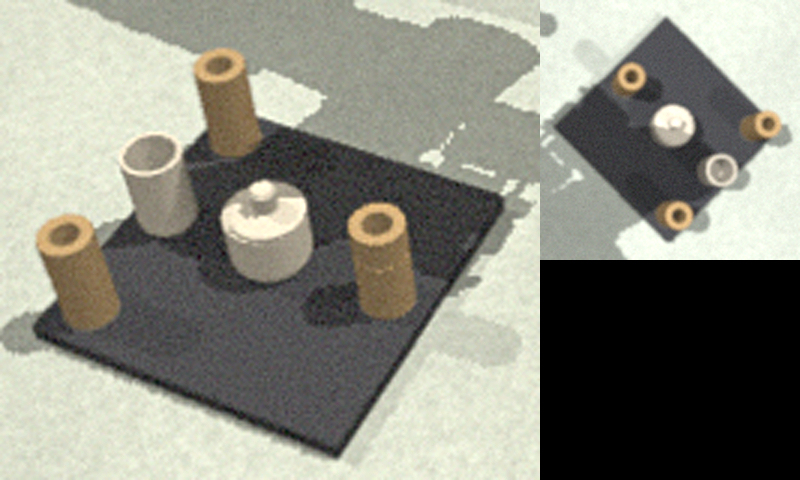

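The final view shows the stack straight at (378,222), beaker at (151,153), and the lidded jar at (265,190) with the lid level. The standing props are unmoved at (67,232) and (220,64). Everything is where predicted, so I'll hand it in.

```bash
python3 -c "
from plant import ctrl
print(ctrl.close_job())"
```

```text
the job is handed in; nothing more can be done
None
```

The batt is set and the job is handed in, at about 51 s on the robot's clock: the 50 mm and 25 mm props are stacked on the ring, the beaker stands midway between the standing props, and the jar is in the middle with its lid seated. In the final pictures all of it was within a few millimetres of its target and the standing props hadn't moved; the judged result was not reported back.

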